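# Load the analyser's reagent lift and crank it up

### The arm

A 6-joint arm with a two-finger parallel gripper is mounted at the origin on the work surface. World frame = base frame: x ahead of the robot, y to its left, z up, the work surface at z = 0. Lengths are in m, angles in rad, forces in N, time in s.
With the tool pointing down it reaches from about 0.3 to 0.825 m from the base axis. Payload 5.4 kg.
Tool frame: the origin (TCP) lies midway between the tips of the shut fingers; the grasp point (between the pads) lies 19 mm behind it; z points along the fingers, y is the direction in which the jaws open and shut (so a half turn about z gives the same grasp; the last joint's range is limited). The gripper opens to 92 mm and grips with 3 to 60 N. Pads are 20 mm wide; open, the fingers measure 128 mm over their backs; the gripper's body (75 mm by 189 mm) begins 69 mm behind the grasp point.
Start: joints at [-1.456, 0.158, 1.597, -0, 1.386, -0.21], TCP at [0.183, -0.545, 0.215] pointing down, gripper open.
Joint ranges: [-2.91, 2.91], [-0.94, 2.29], [0.18, 2.7], [-1.29, 4.43], [0.17, 2.64], [-3, 3]. Speed limits (rad/s): [2.57, 2.57, 3.14, 3.14, 3.14, 3.14].

### API

Orientations are given as a 3x3 rotation matrix whose columns are the frame's x, y, z axes.
In Python, from workcell import monitor, imaging, ctrl gives the robot as it stands.
- The arm moves only by the shell command python3 -m creep 'ROWS' [FORCE]. ROWS is JSON, a list of rows, each a list of 7 numbers: the shift along the tool's x, y, z in m, then the turn, a rotation vector about the tool's x, y, z in degrees, then the gripper command: -1 is shut, 1 is fully open, values between are in proportion. A call has 1 to 20 rows; each row shifts and turns the pose as measured when the row begins, along the tool's axes as they then stand; what a row does not reach is not made up. A row lasts 1/10 s, in which the tool goes at most 50 mm and 8.59 degrees, less where a joint would pass 70% of its speed; a pose out of reach is approached as far as the arm can. A call is refused whole if a number of a shift passes 0.05 or a number of a turn 8.59, either way. A call with a gripper value outside its range is refused whole. The fingers move at their own pace and stop on an object; FORCE is the grip in N (left out, the last holds). Time passes only in rows, so rows that do not move let the fingers close. It gives the time, the measured TCP pose, the force and the opening at its end, in the units of the state.
- monitor.read_state(): the state, without advancing time (a new reading comes with each control period).
- imaging.camera(name): name is "scene" or "top"; returns the picture (384x512x3 uint8, red, green, blue); there is no depth.
- imaging.camera_params(name): a dict with "vfov" (degrees; the focal length in pixels is half the picture's height over the tangent of half this angle, whatever the lens; pixels are square), "cx", "cy" (the principal point, pixels), "view" (4x4, takes a point from world to camera coordinates). Camera axes: x right, y up, looking along -z (the intrinsics and any distortion apply to the point x, -y, -z); pixel columns grow to the right and rows downward; lengths in m; the calibration is good to about 2 mm. A picture is of the moment at which its call begins. camera_params takes no time and is no camera call.
- ctrl.hand_in(): hands the job in, once; it reports no verdict.
The state is a dict: "time_s": time; "qpos": joint angles; "joint_vel": joint speeds; "joint_torque": joint torques, N m; "tcp_pos": TCP position; "ee_rot": TCP orientation; "wrist_force": force on the tool from outside, world axes, zero at the start; "ft_torque": the same for the moment, N m; "width": opening from 0.0 (shut) to 1.0 (fully open).
Only numpy, scipy, OpenCV 4.12 (cv2) and the standard library are available. Lean on these libraries where they do the work, as an engineer would, in place of code of your own. Each camera call takes 0.05 s, during which the arm holds its last target. There are 200 camera calls.

### The job

Get the reagents ready: some of the three large bottles still have their loose black cap on (leave the two small bottles alone): lift each of those caps off and set it, open side down, in a pocket of the aluminium cap holder, and stand all three large bottles upright in the pockets of the lift's tray. Only then unfold the lift's crank handle until it stands fully upright and crank clockwise until the lift is up at its top stop. Finally fold the handle flat again onto the crank arm, and leave the other things on the bench where they are.

Things in the scene. Friction and masses are not known exactly. Their poses are not given: they have to be found in the camera images.
- bottle0: Large white wide-mouth bottle, 100 mm tall, 0.15 to 0.31 kg, its weight low down. Round body 56 mm across up to 60 mm, then a straight round neck 36 mm across from 68 to 100 mm. Origin: centre of the underside; z up its axis. Starts upright on the bench, open or with its cap on, in a row with the small bottles.
- cap0: Black push-on cap of bottle0, a round cup 47 mm across and 36 mm tall, open below, 0.03 kg (None if absent: that bottle is already open; 1 to 3 caps are there). It sits loose over the neck, resting on the mouth, and lifts straight off (it must rise 33 mm to clear). Origin: centre of the skirt's lower rim, 68 mm above the bottle's underside when on; z towards the closed top.
- bottle1: Large white wide-mouth bottle, 100 mm tall, 0.15 to 0.31 kg, its weight low down. Round body 56 mm across up to 60 mm, then a straight round neck 36 mm across from 68 to 100 mm. Origin: centre of the underside; z up its axis. Starts upright on the bench, open or with its cap on, in a row with the small bottles.
- cap1: Black push-on cap of bottle1, a round cup 47 mm across and 36 mm tall, open below, 0.03 kg (None if absent: that bottle is already open; 1 to 3 caps are there). It sits loose over the neck, resting on the mouth, and lifts straight off (it must rise 33 mm to clear). Origin: centre of the skirt's lower rim, 68 mm above the bottle's underside when on; z towards the closed top.
- bottle2: Large white wide-mouth bottle, 100 mm tall, 0.15 to 0.31 kg, its weight low down. Round body 56 mm across up to 60 mm, then a straight round neck 36 mm across from 68 to 100 mm. Origin: centre of the underside; z up its axis. Starts upright on the bench, open or with its cap on, in a row with the small bottles.
- cap2: Black push-on cap of bottle2, a round cup 47 mm across and 36 mm tall, open below, 0.03 kg (None if absent: that bottle is already open; 1 to 3 caps are there). It sits loose over the neck, resting on the mouth, and lifts straight off (it must rise 33 mm to clear). Origin: centre of the skirt's lower rim, 68 mm above the bottle's underside when on; z towards the closed top.
- small0: Small white bottle of the same style with a fixed black cap, 42 mm across, 80 mm tall in all: not wanted, leave it standing. Origin: centre of the underside.
- small1: Small white bottle of the same style with a fixed black cap, 42 mm across, 80 mm tall in all: not wanted, leave it standing. Origin: centre of the underside.
- holder_pocket0 (a point): Floor centre of one of the three pockets of the aluminium cap holder (208 x 72 x 14 mm, fixed to the bench). Pockets lie in a row along x, 68 mm apart, each about 64 x 64 mm with walls 10 mm above this point, floor 4 mm above the bench.
- holder_pocket1 (a point): Floor centre of one of the three pockets of the aluminium cap holder (208 x 72 x 14 mm, fixed to the bench). Pockets lie in a row along x, 68 mm apart, each about 64 x 64 mm with walls 10 mm above this point, floor 4 mm above the bench.
- holder_pocket2 (a point): Floor centre of one of the three pockets of the aluminium cap holder (208 x 72 x 14 mm, fixed to the bench). Pockets lie in a row along x, 68 mm apart, each about 64 x 64 mm with walls 10 mm above this point, floor 4 mm above the bench.
- lift_pocket0 (a point): Floor centre of one of the three pockets of the lift's steel tray (208 x 72 x 54 mm). Pockets lie in a row along y, 68 mm apart, each about 64 x 64 mm with walls 50 mm above this point. It is 38 mm above the bench with the lift fully down and rises 38 mm with the lift.
- lift_pocket1 (a point): Floor centre of one of the three pockets of the lift's steel tray (208 x 72 x 54 mm). Pockets lie in a row along y, 68 mm apart, each about 64 x 64 mm with walls 50 mm above this point. It is 38 mm above the bench with the lift fully down and rises 38 mm with the lift.
- lift_pocket2 (a point): Floor centre of one of the three pockets of the lift's steel tray (208 x 72 x 54 mm). Pockets lie in a row along y, 68 mm apart, each about 64 x 64 mm with walls 50 mm above this point. It is 38 mm above the bench with the lift fully down and rises 38 mm with the lift.
- crank_axis (a point): Point on the crank's vertical axis, at the height of the folded handle (114 mm above the bench), 240 mm from the middle tray pocket along -y of the lift. The shaft below is 16 mm across; the gearbox top (60 mm above the bench; a collar to 68 mm) is the nearest thing under the arm.
- handle_pivot (a point): Fold hinge of the handle at the end of the crank arm, 70 mm from the crank axis and at the height of crank_axis. The arm is a flat bar 12 mm wide whose top lies 12 mm below this point.
- handle_grip (a point): Point on the handle's axis 50 mm from the fold hinge. The handle is a round black sleeve 20 mm across, from 12 to 72 mm from the hinge, free to spin about its own length, so it can be held firmly while cranking. Folded, it lies over the arm pointing at the crank axis and can be pinched across its sides from above; unfolded it stands straight up over the hinge.
- handle (a joint): Fold angle of the handle, rad: 0 folded flat over the arm, 1.57 fully upright (stop). Hinge axis horizontal and across the arm; its friction (0.06 N m) holds it where it is left. Starts at 0 to 0.25.
- crank (a joint): Crank angle, rad, grows clockwise seen from above: 0 lift fully down, 9.42 (1.5 turns) top stop. The tray rises 4 mm per rad. Friction about 0.15 N m; stays where it is left. Starts at 0 to 1.2. At 0 the arm points along -x of the lift, from the axis to the hinge.
- beaker: Glass beaker 68 mm across, 85 mm tall, a bystander: leave it alone. Origin: centre of its underside.
- spanner: Steel spanner 150 mm long lying on the bench, a bystander: leave it alone. Origin: centre of its underside.
- weight: Brass weight 44 mm across, 45 mm tall, a bystander: leave it alone. Origin: centre of its underside.
- marker: Blue marker pen 130 mm long lying on the bench, a bystander: leave it alone. Origin: centre of its underside.
- tape: Grey tape roll 80 mm across, 24 mm tall, lying flat, a bystander: leave it alone. Origin: centre of its underside.
There are look-alikes about, which are no part of the job. What is shaped like the bottle0 but blue is not meant. What is shaped like the cap2 but red is not meant.

How it is judged:
By the outcome, as a careful person would: the job done as asked, in the order asked, and still so for the second after the job is handed in, with the robot touching nothing.
Of cap0, cap1, cap2 only 1 to 3 are there at a start; the rules pass over those that are not, and their reading is None.
At some moment in a run one of bottle0, bottle1, bottle2 may be knocked a few centimetres aside while the robot is not near it.
It also fails if it takes over 210 s, if anything falls off the work surface, if the arm or the gripper's body presses on something with over 40 N, if the wrist force passes 120 N, or if a joint passes its speed limit or range.

## Working session

There is one attempt and no reset: what is moved stays moved. The work goes in short steps, Python scripts to look and compute and a shell command to move; the robot and the scene stay as the last step left them, time stands still between calls to the robot, and variables do not carry over. Pictures are saved under pics/ and viewed, about 12 in all and at most 16, crops included, and the job is handed in when it is done.

```bash
mkdir -p pics; ls; python3 - <<'E'
from workcell import monitor, imaging
import cv2, numpy as np
np.set_printoptions(precision=4,suppress=True)
for n in("scene","top"):
    im=imaging.camera(n); cv2.imwrite(f"pics/a_{n}.png",im[:,:,::-1]); print(n,imaging.camera_params(n))
print(monitor.read_state())
a=cv2.imread("pics/a_scene.png");b=cv2.imread("pics/a_top.png")
for n,i in(("scene",a),("top",b)): cv2.imwrite(f"pics/a_{n}_L.png",cv2.resize(i,(800,600),interpolation=cv2.INTER_CUBIC))
E
```

```text
pics
scene {'vfov': 51.84770219663958, 'cx': 255.03541539105322, 'cy': 184.12264646948577, 'view': array([[ 0.8629,  0.5052, -0.0146, -0.4663],
       [-0.3828,  0.6722,  0.6337,  0.1403],
       [ 0.33  , -0.5412,  0.7734, -1.2583],
       [ 0.    ,  0.    ,  0.    ,  1.    ]])}
top {'vfov': 43.488958652839514, 'cx': 261.7063787784879, 'cy': 195.75265679825176, 'view': array([[ 0.0265, -0.9996, -0.0135,  0.0117],
       [ 0.9913,  0.0246,  0.1292, -0.5588],
       [-0.1288, -0.0168,  0.9915, -1.3706],
       [ 0.    ,  0.    ,  0.    ,  1.    ]])}
{'time_s': 0.1, 'qpos': array([-1.4561,  0.159 ,  1.5981, -0.    ,  1.3862, -0.2101]), 'joint_vel': array([-0.0001, -0.0006, -0.0037,  0.0011,  0.0009, -0.001 ]), 'joint_torque': array([ -0.    , -38.6505, -32.2959,   0.0704,   0.034 ,  -0.    ]), 'tcp_pos': array([ 0.1834, -0.5444,  0.2137]), 'ee_rot': array([[ 0.9477,  0.3191, -0.0002],
       [ 0.3191, -0.9477,  0.0017],
       [ 0.0003, -0.0017, -1.    ]]), 'wrist_force': array([-0.173 ,  0.054 ,  0.4535]), 'ft_torque': array([ 0.0193,  0.0054, -0.0725]), 'width': 0.9993312793102548}
```

View pics/a_scene_L.png

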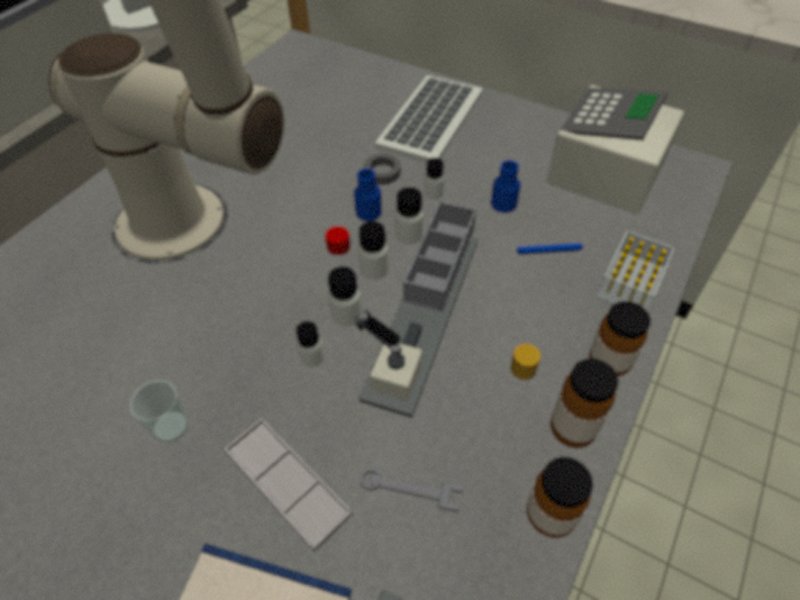

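View pics/a_top_L.png

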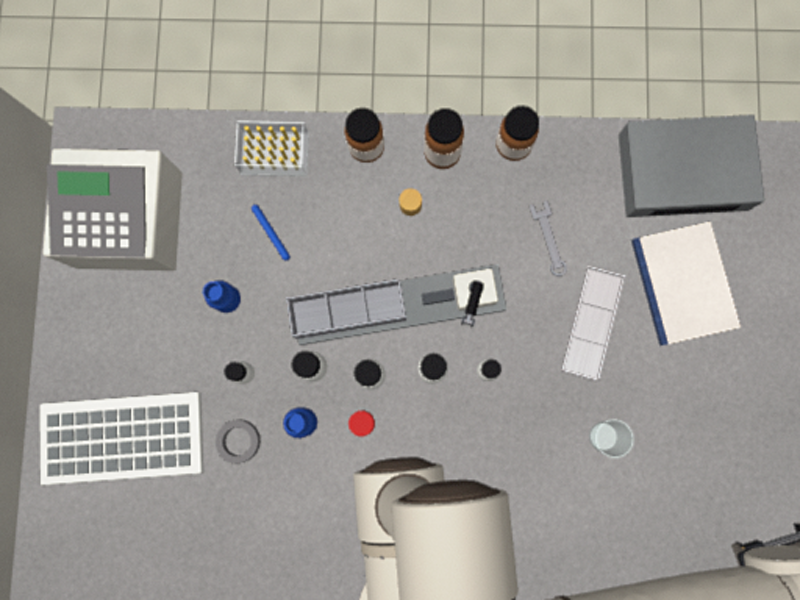

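The scene shows three capped large bottles at about (408,215), (372,250) and (343,295). The small bottles, the tray (440,255), crank (395,360) and holder (288,483) are also visible. Next I measure from blobs and a close crop.

```bash
cat > h.py <<'E'
import numpy as np, cv2
from workcell import monitor, imaging
np.set_printoptions(precision=4,suppress=True)
P={n:imaging.camera_params(n) for n in("scene","top")}
def ray(n,u,v):
    p=P[n];f=192/np.tan(np.radians(p["vfov"]/2));V=p["view"]
    d=np.array([(u-p["cx"])/f,-(v-p["cy"])/f,-1.]);R=V[:3,:3]
    return -R.T@V[:3,3],R.T@d
def plane(n,u,v,z):
    o,d=ray(n,u,v);return (o+d*(z-o[2])/d[2])[:2]
def proj(n,X):
    p=P[n];f=192/np.tan(np.radians(p["vfov"]/2));c=p["view"]@np.r_[X,1]
    return np.array([p["cx"]+f*c[0]/-c[2],p["cy"]-f*c[1]/-c[2]])
def tri(a,b):  # (u,v) in scene, (u,v) in top
    A=np.zeros((3,3));B=np.zeros(3);L=[]
    for n,q in(("scene",a),("top",b)):
        o,d=ray(n,*q);d/=np.linalg.norm(d);M=np.eye(3)-np.outer(d,d);A+=M;B+=M@o
    return np.linalg.solve(A,B)
def get(n): return imaging.camera(n)
def blobs(im,mask,lo=15,hi=1500):
    k,l,s,c=cv2.connectedComponentsWithStats(mask.astype(np.uint8))
    return [(c[i],s[i,4]) for i in range(1,k) if lo<s[i,4]<hi]
def dark(im,t=50): return im.max(2)<t
E
python3 - <<'E'
from h import *
T=cv2.imread("pics/a_top.png")[:,:,::-1];S=cv2.imread("pics/a_scene.png")[:,:,::-1]
for c,a in blobs(T,dark(T)): print("top",c,a,plane("top",*c,.09))
for c,a in blobs(S,dark(S)): print("scene",c,a,plane("scene",*c,.086))
def crop(I,x,y,w,h,k,f): cv2.imwrite(f,cv2.resize(I[y:y+h,x:x+w,::-1],None,fx=k,fy=k,interpolation=cv2.INTER_CUBIC))
crop(T,180,160,230,90,3.4,"pics/b1.png"); crop(S,135,125,180,230,2.6,"pics/b2.png")
E
```

```text
top [333.5082  78.9203] 364 [ 0.8976 -0.1737]
top [231.7747  80.1456] 364 [0.8876 0.121 ]
top [284.5553  80.6342] 380 [ 0.8894 -0.0322]
top [444.4826 134.0746] 201 [ 0.741  -0.4898]
top [303.3058 190.5207] 121 [ 0.5691 -0.0914]
top [195.5604 232.9662] 207 [0.4422 0.2067]
top [277.1503 234.4041] 193 [ 0.4441 -0.0207]
top [235.0653 238.392 ] 199 [0.43  0.096]
top [314.101  235.8283] 99 [ 0.4428 -0.1233]
top [150.4595 237.5946] 111 [0.4261 0.332 ]
top [270.45 295.35] 20 [ 0.2772 -0.0061]
top [297.6186 310.2784] 97 [ 0.2394 -0.081 ]
top [478.0154 351.4923] 65 [ 0.1448 -0.5659]
scene [5.1667 2.3333] 72 [-0.8909  0.3497]
scene [153.4762   2.2857] 21 [-0.3345  0.6539]
scene [103.2881  35.3898] 59 [-0.3337  0.358 ]
scene [143.4167  68.8929] 84 [-0.0571  0.2655]
scene [167.2334  85.8047] 814 [0.0738 0.2308]
scene [84.5278 96.3056] 72 [-0.1241  0.0576]
scene [243.5417 103.0833] 24 [0.3375 0.2782]
scene [277.8788 107.3939] 99 [0.4405 0.3123]
scene [248.6087 114.3478] 23 [0.3786 0.2404]
scene [261.4062 128.9598] 224 [0.4444 0.2033]
scene [237.7717 150.9134] 254 [0.4314 0.0935]
scene [218.8276 180.9034] 290 [ 0.4459 -0.0233]
scene [401.4595 204.8826] 494 [0.8811 0.1358]
scene [437.1864 197.4915] 59 [0.9512 0.2022]
scene [242.5849 211.3774] 212 [ 0.5508 -0.0756]
scene [196.241  213.6084] 166 [ 0.4557 -0.1377]
scene [379.6082 243.503 ] 656 [0.8711 0.0036]
scene [362.1988 308.7975] 800 [ 0.8915 -0.1623]
```

View pics/b1.png

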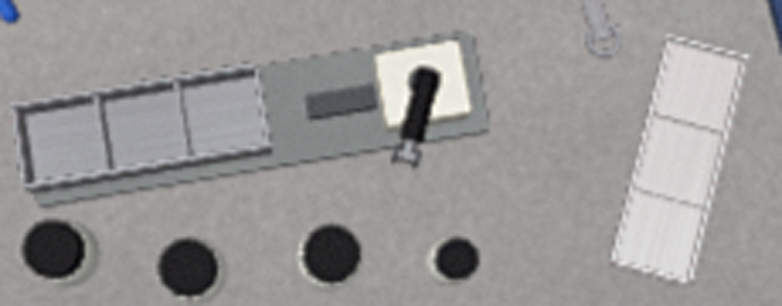

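View pics/b2.png

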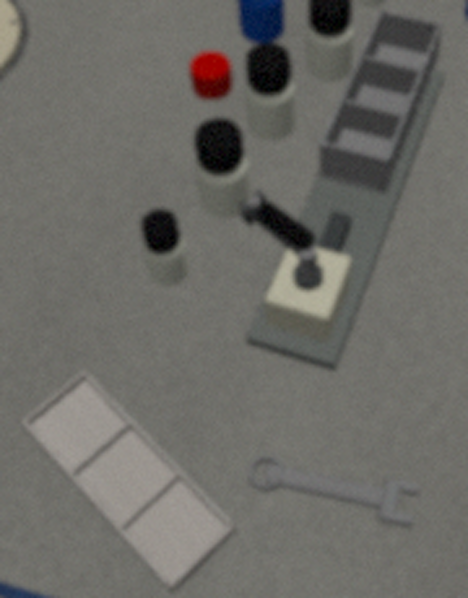

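Crop b1 shows the tray rim corners at about (12,104), (258,68), (270,150) and (28,187). The handle runs from the hinge at (405,152) to the knob at (425,78), and the holder corners are (665,36), (747,57), (690,282) and (611,260). I'll turn these into positions.

```bash
python3 - <<'E'
from h import *
t=lambda u,v,z:plane("top",180+u/3.4,160+v/3.4,z)
q=np.array([t(*p,.09) for p in((12,104),(258,68),(270,150),(28,187))])
print("tray",q,q.mean(0),[np.linalg.norm(q[i]-q[i-1]) for i in range(4)])
d=(q[0]-q[1]+q[3]-q[2]);d/=np.linalg.norm(d);print("y axis",d,np.degrees(np.arctan2(d[1],d[0])))
# axis
b=[t(*p,.060) for p in((376,55),(460,40),(470,112),(385,130))];print("gearbox",np.mean(b,0))
c=q.mean(0)-.24*d;print("axis from tray",c)
hp=t(405,152,.114);kn=t(425,78,.114);print("hinge",hp,"knob",kn,np.linalg.norm(hp-kn), np.linalg.norm(hp-c))
r=np.array([np.cos(np.arctan2(d[1],d[0])-np.pi/2),np.sin(np.arctan2(d[1],d[0])-np.pi/2)])
s=hp-c;print("crank", np.arctan2(-(-r[0]*s[1]+r[1]*s[0]), s@-r))
h=np.array([t(*p,.014) for p in((665,36),(747,57),(690,282),(611,260))]);print("holder",h,h.mean(0),[np.linalg.norm(h[i]-h[i-1]) for i in range(4)])
e=h[0]+h[1]-h[2]-h[3];e/=np.linalg.norm(e);print(e,np.degrees(np.arctan2(e[1],e[0])))
for k in(-1,0,1):print("hp",h.mean(0)+.068*k*e,"lp",q.mean(0)+.068*k*d)
s=lambda u,v,z:plane("scene",135+u/2.6,125+v/2.6,z)
h=np.array([s(*p,.014) for p in((232,526),(172,586),(24,421),(86,373))]);print("holder scene",h.mean(0))
q=np.array([s(*p,.09) for p in((383,16),(440,35),(385,188),(322,153))]);print("tray scene",q.mean(0),q)
print("gear/hub scene",s(308,272,.066),"hinge",s(250,208,.114),"end",s(308,250,.12))
E
```

```text
tray [[0.5606 0.2459]
 [0.5958 0.0427]
 [0.5275 0.0309]
 [0.4919 0.2294]] [0.5439 0.1372] [np.float64(0.07063361080955721), np.float64(0.20624153621347927), np.float64(0.06924284358013683), np.float64(0.2017173277566746)]
y axis [-0.1737  0.9848] 100.00248997165289
gearbox [ 0.5902 -0.0962]
axis from tray [ 0.5856 -0.0991]
hinge [ 0.5259 -0.0789] knob [ 0.5869 -0.0941] 0.06284838019562965 0.06301375503782462
crank 0.5017999058401632
holder [[ 0.6452 -0.3109]
 [ 0.6283 -0.3823]
 [ 0.431  -0.3315]
 [ 0.4481 -0.2638]] [ 0.5381 -0.3221] [np.float64(0.2026913755393145), np.float64(0.0733687793665913), np.float64(0.20375128328682457), np.float64(0.06983019684487538)]
[ 0.9705 -0.241 ] -13.944948156137839
hp [ 0.4722 -0.3058] lp [0.5557 0.0703]
hp [ 0.5381 -0.3221] lp [0.5439 0.1372]
hp [ 0.6041 -0.3385] lp [0.5321 0.2042]
holder scene [ 0.5424 -0.3246]
tray scene [0.5593 0.1182] [[0.5038 0.2212]
 [0.5721 0.2252]
 [0.618  0.0092]
 [0.5434 0.017 ]]
gear/hub scene [ 0.5939 -0.097 ] hinge [ 0.5285 -0.0897] end [ 0.6007 -0.1066]
```

```bash
cat >> h.py <<'E'
def to(*X):
    s=monitor.read_state();R=s["ee_rot"]
    print("t",round(s["time_s"],1),"tcp",s["tcp_pos"],"yaw",np.degrees(np.arctan2(R[1,0],R[0,0])).round(1),"tilt",np.degrees(R[:2,2]).round(2),"F",s["wrist_force"].round(1),"w_mm",(92*s["width"]).round(1))
    for x in X: print("  to",x,"tool delta mm",(1000*R.T@(np.array(x)-s["tcp_pos"])).round(1))
E
python3 -m creep '[[0,0,0,0,0,-8.14,0.3],[0,0,0,0,0,-8.14,0.3],[0,0,0,0,0,-8.14,0.3],[0,0,0,0,0,-8.14,0.3],[0,0,0,0,0,-8.14,0.3],[0,0,0,0,0,-8.14,0.3],[0,0,0,0,0,-8.14,0.3],[0,0,0,0,0,-8.14,0.3],[0,0,0,0,0,-8.14,0.3],[0,0,0,0,0,-8.14,0.3],[0,0,0,0,0,0,0.3]]' 15
python3 -c "
from h import *
to((.445,-.0215,.2),(.445,-.0215,.082))"
```

```text
time_s: 1.2
tcp_pos: [0.1829, -0.5401, 0.2071]
ee_rot: [[-0.231, 0.973, -0.002], [0.973, 0.231, 0.014], [0.014, 0.002, -1.0]]
wrist_force: [-0.2, 0.7, 0.1]
width: 0.654Traceback (most recent call last):
  File "<string>", line 3, in <module>
    to((.445,-.0215,.2),(.445,-.0215,.082))
    ~~^^^^^^^^^^^^^^^^^^^^^^^^^^^^^^^^^^^^^
  File "h.py", line 26, in to
    print("t",round(s["time_s"],1),"tcp",s["tcp_pos"],"yaw",np.degrees(np.arctan2(R[1,0],R[0,0])).round(1),"tilt",np.degrees(R[:2,2]).round(2),"F",s["wrist_force"].round(1),"w_mm",(92*s["width"]).round(1))
                                                                                                                                                                                    ^^^^^^^^^^^^^^^^^^^^^
AttributeError: 'float' object has no attribute 'round'
```

```bash
python3 - <<'E'
s=open("h.py").read()
i=s.index("def to(")
s=s[:i]+'''from scipy.spatial.transform import Rotation as Rn
def down(yaw):
    a=np.radians(yaw);c,n=np.cos(a),np.sin(a);return np.array([[c,n,0],[n,-c,0],[0,0,-1.]])
def to(*X,yaw=100):
    s=monitor.read_state();R=s["ee_rot"];p=np.array(s["tcp_pos"])
    print("t",round(s["time_s"],1),"tcp",p,"turn deg",Rn.from_matrix(R.T@down(yaw)).as_rotvec(degrees=True).round(2),"F",np.round(s["wrist_force"],1),"w_mm",round(92*s["width"],1))
    for x in X: print("  to",x,"tool mm",(1000*R.T@(np.array(x)-p)).round(1))
'''
open("h.py","w").write(s)
E
python3 -c "
from h import *
to((.445,-.0215,.2),(.445,-.0215,.082))"
```

```text
t 1.2 tcp [ 0.1829 -0.5401  0.2071] turn deg [ 0.07 -0.82  3.33] F [-0.2  0.7  0.1] w_mm 60.2
  to (0.445, -0.0215, 0.2) tool mm [444.1 374.6  14.1]
  to (0.445, -0.0215, 0.082) tool mm [442.4 374.4 132.1]
```

```bash

python3 -m creep '[[0,0,0,0,-0.8,3.3,0.3],[0.038,0.029,0,0,0,0,0.3],[0.038,0.029,0,0,0,0,0.3],[0.038,0.029,0,0,0,0,0.3],[0.038,0.029,0,0,0,0,0.3],[0.038,0.029,0,0,0,0,0.3],[0.038,0.029,0,0,0,0,0.3],[0.038,0.029,0,0,0,0,0.3],[0.038,0.029,0,0,0,0,0.3],[0.038,0.029,0,0,0,0,0.3],[0.038,0.029,0,0,0,0,0.3],[0.03,0.02,0,0,0,0,0.3],[0.02,0.01,0,0,0,0,0.3],[0,0,0,0,0,0,0.3]]' 15 >/dev/null
python3 - <<'E'
from h import *
to((.445,-.0215,.2),(.445,-.0215,.082))
for n in("top","scene"):
    I=get(n);cv2.imwrite(f"pics/c_{n}.png",I[:,:,::-1])
S=cv2.imread("pics/c_scene.png")[120:240,170:300];T=cv2.imread("pics/c_top.png")[140:260,180:310]
cv2.imwrite("pics/c.png",cv2.resize(np.hstack([S,T]),None,fx=3,fy=3,interpolation=cv2.INTER_CUBIC))
E
```

```text
t 2.6 tcp [ 0.4432 -0.0484  0.2049] turn deg [ 0.2  -0.13 -3.52] F [-1.2 -0.5 -0.2] w_mm 59.7
  to (0.445, -0.0215, 0.2) tool mm [26.6  4.9  5. ]
  to (0.445, -0.0215, 0.082) tool mm [ 26.3   4.5 123. ]
```

View pics/c.png

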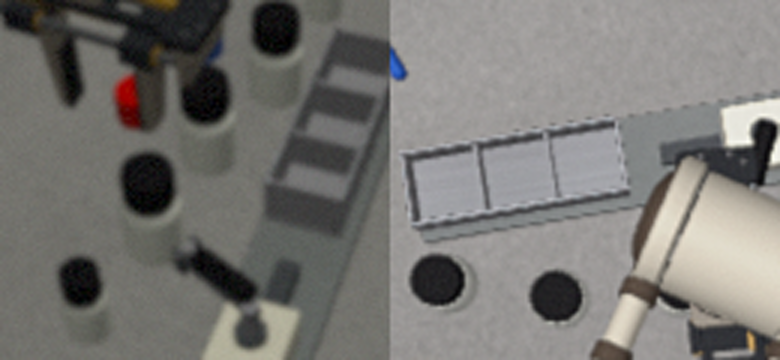

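The fingers are above bottle C, which stands at (148,185) in the left half, and the bottles haven't moved.

```bash

python3 -m creep '[[0.026,0.0045,0,0,0,-3.5,0.3],[0,0,0,0,0,0,0.3],[0,0,0.035,0,0,0,0.3],[0,0,0.035,0,0,0,0.3],[0,0,0,0,0,0,0.3]]' 15 >/dev/null
python3 -c "
from h import *
to((.445,-.0215,.082))"
```

```text
t 3.2 tcp [ 0.4446 -0.0315  0.1346] turn deg [ 0.31  0.23 -0.92] F [-0.3 -0.4  0.8] w_mm 59.8
  to (0.445, -0.0215, 0.082) tool mm [10.   1.7 52.6]
```

```bash

python3 -m creep '[[0.010,0.0017,0,0,0,-1,0.3],[0.004,0.0005,0,0,0,0,0.3],[0,0,0.028,0,0,0,0.3],[0,0,0.02,0,0,0,0.3],[0,0,0.004,0,0,0,0.3],[0,0,0,0,0,0,0.3]]' 15 >/dev/null
python3 -c "
from h import *
to((.445,-.0215,.082))"
```

```text
t 3.8 tcp [ 0.4511 -0.0204  0.0908] turn deg [ 1.05  0.67 -0.16] F [0.2 0.7 0.4] w_mm 60.1
  to (0.445, -0.0215, 0.082) tool mm [ 0.  -6.3  8.7]
```

```bash

python3 -m creep '[[0,-0.006,0.004,1,0.6,0,0.3],[0,-0.002,0.004,0.3,0.2,0,0.3],[0,0,0.001,0,0,0,0.3],[0,0,0,0,0,0,0.3]]' 15 >/dev/null
python3 -c "
from h import *
to((.445,-.0215,.082))"
```

```text
t 4.2 tcp [ 0.4454 -0.0228  0.0851] turn deg [-0.03 -0.01 -0.16] F [0.5 0.4 0.2] w_mm 60.1
  to (0.445, -0.0215, 0.082) tool mm [ 1.4 -0.2  3.1]
```

Aligned. I'll close on the cap and lift it.

```bash

python3 -m creep '[[0.001,0,0.003,0,0,0,0.3],[0,0,0,0,0,0,-0.2],[0,0,0,0,0,0,-0.2],[0,0,0,0,0,0,-0.2],[0,0,0,0,0,0,-0.2],[0,0,-0.015,0,0,0,-0.2],[0,0,-0.025,0,0,0,-0.2],[0,0,-0.025,0,0,0,-0.2],[0,0,-0.02,0,0,0,-0.2],[0,0,0,0,0,0,-0.2]]' 15 >/dev/null
python3 -c "
from h import *
to((.604,-.3385,.11),(.54,-.323,.11),(.472,-.306,.11))"
```

```text
t 5.2 tcp [ 0.4441 -0.0213  0.1688] turn deg [-0.19 -0.1  -0.16] F [-0.1  0.4 -0.8] w_mm 46.9
  to (0.604, -0.3385, 0.11) tool mm [-340.   103.5   57.9]
  to (0.54, -0.323, 0.11) tool mm [-313.8   43.1   58.1]
  to (0.472, -0.306, 0.11) tool mm [-285.4  -21.    58.4]
```

```bash

python3 -m creep '[[-0.034,0.0105,0,0,0,0,-0.2],[-0.034,0.0105,0,0,0,0,-0.2],[-0.034,0.0105,0,0,0,0,-0.2],[-0.034,0.0105,0,0,0,0,-0.2],[-0.034,0.0105,0,0,0,0,-0.2],[-0.034,0.0105,0,0,0,0,-0.2],[-0.034,0.0105,0,0,0,0,-0.2],[-0.034,0.0105,0,0,0,0,-0.2],[-0.034,0.0105,0,0,0,0,-0.2],[-0.025,0.008,0,0,0,0,-0.2],[0,0,0,0,0,0,-0.2],[0,0,0,0,0,0,-0.2]]' 15 >/dev/null
python3 -c "
from h import *
to((.604,-.3385,.08))"
```

```text
t 6.4 tcp [ 0.6011 -0.3374  0.1449] turn deg [-0.99 -1.02 -0.07] F [0.7 1.6 0.1] w_mm 46.7
  to (0.604, -0.3385, 0.08) tool mm [-2.8  3.8 64.8]
```

```bash

python3 -m creep '[[-0.003,0.004,0.02,-1,-1,0,-0.2],[0,0,0.025,0,0,0,-0.2],[0,0,0.015,0,0,0,-0.2],[0,0,0,0,0,0,-0.2]]' 15 >/dev/null
python3 - <<'E'
from h import *
to((.604,-.3385,.02))
S=get("scene")[240:340,140:270,::-1];T=get("top")[150:260,330:420,::-1]
cv2.imwrite("pics/d.png",np.hstack([cv2.resize(S,(520,400),interpolation=2),cv2.resize(T,(270,330),interpolation=2)[:400] if 0 else cv2.copyMakeBorder(cv2.resize(T,(270,330),interpolation=2),0,70,0,0,0)]))
E
```

```text
t 6.8 tcp [ 0.6037 -0.335   0.0809] turn deg [-0.07 -0.17  0.07] F [ 0.2  0.2 -1.5] w_mm 46.7
  to (0.604, -0.3385, 0.02) tool mm [-3.7 -0.2 60.9]
```

View pics/d.png

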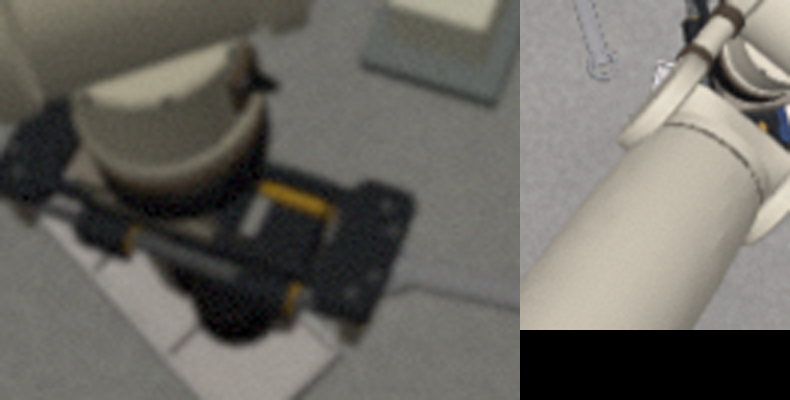

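```bash

python3 -m creep '[[-0.0035,0,0.02,0,0,0,-0.2],[-0.001,0,0.02,0,0,0,-0.2],[0,0,0.012,0,0,0,-0.2],[0,0,0,0,0,0,-0.2]]' 15 >/dev/null
python3 -c "
from h import *
to((.604,-.3385,.0195))"
```

```text
t 7.3 tcp [ 0.6085 -0.3429  0.0324] turn deg [0.38 0.36 0.09] F [-0.3  0.6 -1.1] w_mm 47.1
  to (0.604, -0.3385, 0.0195) tool mm [ 5.2 -3.8 12.9]
```

```bash

python3 -m creep '[[0.005,-0.004,0.002,0.4,0.3,0,-0.2],[0.001,-0.001,0.005,0,0,0,-0.2],[0,0,0.003,0,0,0,-0.2],[0,0,0.002,0,0,0,-0.2],[0,0,0,0,0,0,-0.2]]' 15 >/dev/null
python3 -c "
from h import *
to((.604,-.3385,.0195))"
```

```text
t 7.8 tcp [ 0.6033 -0.3384  0.0216] turn deg [0.07 0.19 0.09] F [ 0.1  0.4 -1.1] w_mm 46.9
  to (0.604, -0.3385, 0.0195) tool mm [-0.2  0.7  2.1]
```

```bash

python3 -m creep '[[0,0,0.002,0,0,0,-0.2],[0,0,0.001,0,0,0,-0.2],[0,0,0,0,0,0,0.3],[0,0,0,0,0,0,0.3],[0,0,0,0,0,0,0.3],[0,0,-0.01,0,0,0,0.3],[0,0,-0.03,0,0,0,0.3],[0,0,-0.04,0,0,0,0.3],[0,0,-0.04,0,0,0,0.3],[0,0,-0.04,0,0,0,0.3],[0,0,0,0,0,0,0.3]]' 15 >/dev/null
python3 - <<'E'
from h import *
to((.433,.0945,.18))
T=get("top");cv2.imwrite("pics/e_top.png",T[:,:,::-1]);S=get("scene");cv2.imwrite("pics/e_scene.png",S[:,:,::-1])
for n,I in(("top",T),("scene",S)):
    for c,a in blobs(I,dark(I)):
        for z in(.09,.026):
            w=plane(n,*c,z)
            if .38<w[0]<.68 and -.4<w[1]<.26: print(n,c,a,z,w)
E
```

```text
t 8.9 tcp [ 0.603  -0.338   0.1881] turn deg [0.12 0.24 0.09] F [ 0.2 -0.5  0.1] w_mm 60.0
  to (0.433, 0.0945, 0.18) tool mm [455.6 -91.7   6. ]
top [303.2581 190.4677] 124 0.09 [ 0.5692 -0.0913]
top [303.2581 190.4677] 124 0.026 [ 0.5784 -0.0958]
top [195.5144 232.9856] 208 0.09 [0.4421 0.2068]
top [195.5144 232.9856] 208 0.026 [0.4452 0.2165]
top [235.035 238.365] 200 0.09 [0.4301 0.0961]
top [235.035 238.365] 200 0.026 [0.4326 0.1005]
top [314.101  235.8283] 99 0.09 [ 0.4428 -0.1233]
top [314.101  235.8283] 99 0.026 [ 0.4459 -0.1293]
scene [261.4795 128.9361] 219 0.09 [0.4467 0.1998]
scene [261.4795 128.9361] 219 0.026 [0.4122 0.2599]
scene [237.7814 150.9595] 247 0.09 [0.4338 0.0902]
scene [237.7814 150.9595] 247 0.026 [0.3982 0.1414]
scene [206.8    179.3714] 35 0.09 [ 0.4178 -0.0372]
scene [206.8    179.3714] 35 0.026 [0.381  0.0037]
scene [242.7463 211.4488] 205 0.09 [ 0.5528 -0.0779]
scene [242.7463 211.4488] 205 0.026 [ 0.527  -0.0404]
scene [194.812  217.1581] 234 0.09 [ 0.4609 -0.1499]
scene [194.812  217.1581] 234 0.026 [ 0.4276 -0.1183]
scene [171.     283.0323] 93 0.09 [ 0.5173 -0.3148]
scene [171.     283.0323] 93 0.026 [ 0.4885 -0.2965]
scene [201.4339 324.5486] 401 0.09 [ 0.6256 -0.3551]
scene [201.4339 324.5486] 401 0.026 [ 0.6057 -0.3401]
```

```bash

python3 -m creep '[[0.038,-0.0077,-0.001,0,0,0,0.3],[0.038,-0.0077,-0.001,0,0,0,0.3],[0.038,-0.0077,-0.001,0,0,0,0.3],[0.038,-0.0077,-0.001,0,0,0,0.3],[0.038,-0.0077,-0.001,0,0,0,0.3],[0.038,-0.0077,-0.001,0,0,0,0.3],[0.038,-0.0077,-0.001,0,0,0,0.3],[0.038,-0.0077,-0.001,0,0,0,0.3],[0.038,-0.0077,-0.001,0,0,0,0.3],[0.038,-0.0077,-0.001,0,0,0,0.3],[0.038,-0.0077,-0.001,0,0,0,0.3],[0.025,-0.005,0,0,0,0,0.3],[0,0,0,0,0,0,0.3],[0,0,0,0,0,0,0.3]]' 15 >/dev/null
python3 -c "
from h import *
to((.4325,.094,.082))"
```

```text
t 10.4 tcp [0.41   0.1047 0.1716] turn deg [-2.78 -1.68 -0.08] F [ 0.4 -0.6  1.1] w_mm 59.9
  to (0.4325, 0.094, 0.082) tool mm [-17.   24.6  88.1]
```

```bash

python3 -m creep '[[-0.014,0.02,0,-2.7,-1.6,0,0.3],[-0.003,0.003,0.01,0,0,0,0.3],[0,-0.001,0.025,0,0,0,0.3],[0,-0.001,0.02,0,0,0,0.3],[0,0,0,0,0,0,0.3]]' 15 >/dev/null
python3 -c "
from h import *
to((.4325,.094,.082))"
```

```text
t 10.9 tcp [0.4326 0.0867 0.109 ] turn deg [-0.55 -0.15 -0.44] F [-0.3 -0.5  0.1] w_mm 59.9
  to (0.4325, 0.094, 0.082) tool mm [ 7.1  1.4 27. ]
```

```bash

python3 -m creep '[[0.007,0.001,0,-0.5,0,-0.4,0.3],[0.002,-0.001,0.01,0,0,0,0.3],[0,-0.001,0.012,0,0,0,0.3],[0,0,0.004,0,0,0,0.3],[0,0,0,0,0,0,0.3]]' 15 >/dev/null
python3 -c "
from h import *
to((.4325,.094,.082))"
```

```text
t 11.4 tcp [0.4305 0.0952 0.0817] turn deg [-0.03 -0.18 -0.12] F [-0.1 -0.   0.3] w_mm 59.8
  to (0.4325, 0.094, 0.082) tool mm [-1.5  1.8 -0.3]
```

```bash

python3 -m creep '[[-0.0015,0.0018,0,0,0,0,0.3],[0,0,0,0,0,0,-0.2],[0,0,0,0,0,0,-0.2],[0,0,0,0,0,0,-0.2],[0,0,0,0,0,0,-0.2],[0,0,-0.015,0,0,0,-0.2],[0,0,-0.025,0,0,0,-0.2],[0,0,-0.025,0,0,0,-0.2],[0,0,-0.02,0,0,0,-0.2],[0,0,0,0,0,0,-0.2]]' 15 >/dev/null
python3 -c "
from h import *
to((.472,-.306,.16))"
```

```text
t 12.4 tcp [0.4328 0.0936 0.1701] turn deg [-0.02 -0.17 -0.12] F [ 0.4 -0.1  0.1] w_mm 46.7
  to (0.472, -0.306, 0.16) tool mm [-400.5  -29.9    8.9]
```

```bash

python3 -m creep '[[-0.036,-0.0027,-0.001,0,0,0,-0.2],[-0.036,-0.0027,-0.001,0,0,0,-0.2],[-0.036,-0.0027,-0.001,0,0,0,-0.2],[-0.036,-0.0027,-0.001,0,0,0,-0.2],[-0.036,-0.0027,-0.001,0,0,0,-0.2],[-0.036,-0.0027,-0.001,0,0,0,-0.2],[-0.036,-0.0027,-0.001,0,0,0,-0.2],[-0.036,-0.0027,-0.001,0,0,0,-0.2],[-0.036,-0.0027,-0.001,0,0,0,-0.2],[-0.036,-0.0027,-0.001,0,0,0,-0.2],[-0.03,-0.002,0,0,0,0,-0.2],[0,0,0,0,0,0,-0.2],[0,0,0,0,0,0,-0.2]]' 15 >/dev/null
python3 -c "
from h import *
to((.472,-.306,.02))"
```

```text
t 13.7 tcp [ 0.4681 -0.3073  0.1622] turn deg [-0.45 -0.81  0.02] F [-0.4  0.5 -0.4] w_mm 46.7
  to (0.472, -0.306, 0.02) tool mm [ -1.4   5.2 142.2]
```

```bash

python3 -m creep '[[0,0.004,0.02,-0.4,-0.8,0,-0.2],[0,-0.001,0.03,0,0,0,-0.2],[0.001,-0.001,0.03,0,0,0,-0.2],[0.001,-0.001,0.02,0,0,0,-0.2],[0,0,0.005,0,0,0,-0.2],[0,0,0,0,0,0,-0.2]]' 15 >/dev/null
python3 -c "
from h import *
to((.472,-.306,.02))"
```

```text
t 14.3 tcp [ 0.4682 -0.2968  0.0518] turn deg [-0.07 -0.18  0.37] F [-0.3 -0.6  0.1] w_mm 46.8
  to (0.472, -0.306, 0.02) tool mm [-9.8  2.1 31.8]
```

```bash

python3 -m creep '[[-0.009,0.002,0,0,0,0,-0.2],[-0.003,0,0.01,0,0,0,-0.2],[0,-0.001,0.012,0,0,0,-0.2],[0,0,0.005,0,0,0,-0.2],[0,0,0.001,0,0,0,-0.2],[0,0,0,0,0,0,-0.2]]' 15 >/dev/null
python3 -c "
from h import *
to((.472,-.306,.0195))"
```

```text
t 14.9 tcp [ 0.474  -0.3108  0.025 ] turn deg [0.14 0.12 0.41] F [-0.5  0.4  0.2] w_mm 46.8
  to (0.472, -0.306, 0.0195) tool mm [ 5.1 -1.1  5.5]
```

```bash

python3 -m creep '[[0.004,-0.001,0.003,0,0,0,-0.2],[0,0,0.002,0,0,0,-0.2],[0,0,0.002,0,0,0,-0.2],[0,0,0,0,0,0,-0.2]]' 15
python3 -c "
from h import *
to((.472,-.306,.0195))"
```

```text
time_s: 15.3
tcp_pos: [0.4727, -0.3072, 0.0185]
ee_rot: [[-0.181, 0.984, 0.004], [0.984, 0.181, -0.003], [-0.004, 0.003, -1.0]]
wrist_force: [-0.4, -0.5, 0.1]
width: 0.508
t 15.3 tcp [ 0.4727 -0.3072  0.0185] turn deg [0.2  0.21 0.42] F [-0.4 -0.5  0.1] w_mm 46.8
  to (0.472, -0.306, 0.0195) tool mm [ 1.3 -0.5 -1. ]
```

Now I release the cap, rise and go towards cap A, at (0.444, 0.2045).

```bash

python3 -m creep '[[0,0,0,0,0,0,0.3],[0,0,0,0,0,0,0.3],[0,0,0,0,0,0,0.3],[0,0,-0.01,0,0,0,0.3],[0,0,-0.03,0,0,0,0.3],[0,0,-0.04,0,0,0,0.3],[0,0,-0.04,0,0,0,0.3],[0,0,-0.04,0,0,0,0.3],[0,0,0,0,0,0,0.3]]' 15 >/dev/null
python3 - <<'E'
from h import *
to((.444,.205,.18))
for n in("top","scene"):
    I=get(n);cv2.imwrite(f"pics/f_{n}.png",I[:,:,::-1])
    for c,a in blobs(I,dark(I)):
        for z in((.09 if n=="top" else .086),.026):
            w=plane(n,*c,z)
            if .38<w[0]<.68 and -.4<w[1]<.26: print(n,c,a,z,w)
E
```

```text
t 16.2 tcp [ 0.4715 -0.3061  0.1869] turn deg [0.18 0.16 0.41] F [ 0.7 -0.6  0.8] w_mm 59.7
  to (0.444, 0.205, 0.18) tool mm [507.7  65.3   5.6]
top [384.1165 181.4175] 103 0.09 [ 0.6005 -0.3179]
top [384.1165 181.4175] 103 0.026 [ 0.6112 -0.3332]
top [303.2581 190.4677] 124 0.09 [ 0.5692 -0.0913]
top [303.2581 190.4677] 124 0.026 [ 0.5784 -0.0958]
top [389.1154 202.8077] 26 0.09 [ 0.5403 -0.3315]
top [389.1154 202.8077] 26 0.026 [ 0.5481 -0.3474]
top [384.2727 204.5455] 22 0.09 [ 0.5351 -0.3179]
top [384.2727 204.5455] 22 0.026 [ 0.5426 -0.3332]
top [370.3438 225.7188] 64 0.09 [ 0.4749 -0.279 ]
top [370.3438 225.7188] 64 0.026 [ 0.4795 -0.2924]
top [397.9787 228.7021] 47 0.09 [ 0.4685 -0.3554]
top [397.9787 228.7021] 47 0.026 [ 0.4729 -0.3725]
top [195.5192 233.0096] 208 0.09 [0.4421 0.2068]
top [195.5192 233.0096] 208 0.026 [0.4452 0.2165]
top [314.0612 235.8673] 98 0.09 [ 0.4427 -0.1232]
top [314.0612 235.8673] 98 0.026 [ 0.4458 -0.1292]
top [391.1429 243.0952] 21 0.09 [ 0.4283 -0.3362]
top [391.1429 243.0952] 21 0.026 [ 0.4307 -0.3523]
top [396.8214 245.3214] 28 0.09 [ 0.4225 -0.3518]
top [396.8214 245.3214] 28 0.026 [ 0.4247 -0.3687]
scene [261.448  128.8643] 221 0.086 [0.4443 0.2037]
scene [242.7024 211.4537] 205 0.086 [ 0.5511 -0.0757]
scene [242.7024 211.4537] 205 0.026 [ 0.5269 -0.0405]
scene [196.2395 213.5509] 167 0.086 [ 0.4556 -0.1375]
scene [196.2395 213.5509] 167 0.026 [ 0.4241 -0.107 ]
scene [163.438  284.1129] 363 0.086 [ 0.5029 -0.3238]
scene [163.438  284.1129] 363 0.026 [ 0.4749 -0.3074]
scene [201.3877 324.4716] 405 0.086 [ 0.6242 -0.3541]
scene [201.3877 324.4716] 405 0.026 [ 0.6055 -0.34  ]
```

```bash

python3 -m creep '[[0.038,0.007,-0.001,0,0,0,0.3],[0.038,0.007,-0.001,0,0,0,0.3],[0.038,0.007,-0.001,0,0,0,0.3],[0.038,0.007,-0.001,0,0,0,0.3],[0.038,0.007,-0.001,0,0,0,0.3],[0.038,0.007,-0.001,0,0,0,0.3],[0.038,0.007,-0.001,0,0,0,0.3],[0.038,0.007,-0.001,0,0,0,0.3],[0.038,0.007,-0.001,0,0,0,0.3],[0.038,0.007,-0.001,0,0,0,0.3],[0.038,0.007,-0.001,0,0,0,0.3],[0.038,0.007,-0.001,0,0,0,0.3],[0.025,0.004,0,0,0,0,0.3],[0,0,0,0,0,0,0.3],[0,0,0,0,0,0,0.3]]' 15 >/dev/null
python3 -c "
from h import *
to((.443,.205,.082))"
```

```text
t 17.8 tcp [0.4507 0.2066 0.1712] turn deg [-2.75 -1.35  0.19] F [0.4 0.  0.5] w_mm 59.8
  to (0.443, 0.205, 0.082) tool mm [-2.3 -3.6 89.5]
```

```bash

python3 -m creep '[[0.001,-0.005,0,-2.7,-1.3,0,0.3],[0.001,-0.002,0.02,0,0,0,0.3],[0.001,-0.001,0.03,0,0,0,0.3],[0,-0.001,0.01,0,0,0,0.3],[0,0,0,0,0,0,0.3]]' 15 >/dev/null
python3 -c "
from h import *
to((.443,.205,.082))"
```

```text
t 18.3 tcp [0.4397 0.202  0.1067] turn deg [-0.28  0.11 -0.16] F [ 0.8 -0.2  0.1] w_mm 59.9
  to (0.443, 0.205, 0.082) tool mm [ 2.4  3.9 24.7]
```

```bash

python3 -m creep '[[0.002,0.004,0.004,-0.2,0,0,0.3],[0.001,0,0.01,0,0,0,0.3],[0,-0.001,0.008,0,0,0,0.3],[0,0,0.002,0,0,0,0.3],[0,0,0,0,0,0,0.3]]' 15 >/dev/null
python3 -c "
from h import *
to((.443,.205,.082))"
```

```text
t 18.8 tcp [0.4448 0.2049 0.0833] turn deg [ 0.15  0.12 -0.27] F [ 0.5  0.5 -0.1] w_mm 60.1
  to (0.443, 0.205, 0.082) tool mm [ 0.4 -1.7  1.3]
```

```bash

python3 -m creep '[[0,-0.0017,0.001,0,0,0,0.3],[0,0,0,0,0,0,-0.2],[0,0,0,0,0,0,-0.2],[0,0,0,0,0,0,-0.2],[0,0,0,0,0,0,-0.2],[0,0,-0.015,0,0,0,-0.2],[0,0,-0.025,0,0,0,-0.2],[0,0,-0.025,0,0,0,-0.2],[0,0,-0.025,0,0,0,-0.2],[0,0,0,0,0,0,-0.2]]' 15 >/dev/null
python3 -c "
from h import *
to((.54,-.323,.16))"
```

```text
t 19.8 tcp [0.4422 0.2048 0.1754] turn deg [ 0.1   0.12 -0.25] F [ 1.  -0.3  0.4] w_mm 46.7
  to (0.54, -0.323, 0.16) tool mm [-536.7    7.    16.5]
```

```bash

python3 -m creep '[[-0.038,0.0005,-0.002,0,0,0,-0.2],[-0.038,0.0005,-0.002,0,0,0,-0.2],[-0.038,0.0005,-0.002,0,0,0,-0.2],[-0.038,0.0005,-0.002,0,0,0,-0.2],[-0.038,0.0005,-0.002,0,0,0,-0.2],[-0.038,0.0005,-0.002,0,0,0,-0.2],[-0.038,0.0005,-0.002,0,0,0,-0.2],[-0.038,0.0005,-0.002,0,0,0,-0.2],[-0.038,0.0005,-0.002,0,0,0,-0.2],[-0.038,0.0005,-0.002,0,0,0,-0.2],[-0.038,0.0005,-0.002,0,0,0,-0.2],[-0.038,0.0005,-0.002,0,0,0,-0.2],[-0.038,0.0005,-0.002,0,0,0,-0.2],[-0.03,0.0005,0,0,0,0,-0.2],[0,0,0,0,0,0,-0.2],[0,0,0,0,0,0,-0.2]]' 15 >/dev/null
python3 -c "
from h import *
to((.54,-.323,.02),yaw=166)"
```

```text
t 21.4 tcp [ 0.5339 -0.3272  0.1777] turn deg [ -0.31  -1.2  -66.12] F [0.3 0.9 0.5] w_mm 46.6
  to (0.54, -0.323, 0.02) tool mm [  0.9   9.1 157.6]
```

```bash

python3 -m creep '[[0,0.007,0,-0.3,-1,0,-0.2],[0,0,0,0,0,-8.1,-0.2],[0,0,0,0,0,-8.1,-0.2],[0,0,0,0,0,-8.1,-0.2],[0,0,0,0,0,-8.1,-0.2],[0,0,0,0,0,-8.1,-0.2],[0,0,0,0,0,-8.1,-0.2],[0,0,0,0,0,-8.1,-0.2],[0,0,0,0,0,-5,-0.2],[0,0,0,0,0,0,-0.2],[0,0,0.02,0,0,0,-0.2],[0,0,0.03,0,0,0,-0.2],[0,0,0.02,0,0,0,-0.2],[0,0,0,0,0,0,-0.2]]' 15 >/dev/null
python3 -c "
from h import *
to((.54,-.323,.02),yaw=166)"
```

```text
t 22.8 tcp [ 0.5457 -0.3029  0.1032] turn deg [-0.44 -0.18 -1.18] F [ 0.5 -0.8  0.8] w_mm 46.9
  to (0.54, -0.323, 0.02) tool mm [ -0.  -20.2  83.4]
```

```bash

python3 -m creep '[[0,-0.018,0,-0.4,0,-1,-0.2],[0,-0.004,0.02,0,0,0,-0.2],[0,0,0.025,0,0,0,-0.2],[0,0,0.008,0,0,0,-0.2],[0,0,0,0,0,0,-0.2]]' 15 >/dev/null
python3 -c "
from h import *
to((.54,-.323,.02),yaw=166)"
```

```text
t 23.3 tcp [ 0.5434 -0.323   0.0548] turn deg [-0.21  0.21 -0.29] F [-0.1  0.2 -0.5] w_mm 46.7
  to (0.54, -0.323, 0.02) tool mm [ 3.4 -0.7 34.7]
```

```bash

python3 -m creep '[[0.003,-0.001,0.01,0,0,0,-0.2],[0.002,0,0.013,0,0,0,-0.2],[0.001,0,0.007,0,0,0,-0.2],[0,0,0.002,0,0,0,-0.2],[0,0,0,0,0,0,-0.2]]' 15 >/dev/null
python3 -c "
from h import *
to((.54,-.323,.0195),yaw=166)"
```

```text
t 23.8 tcp [ 0.5389 -0.3231  0.0239] turn deg [-0.34  0.46 -0.29] F [-1.  -0.4 -0.9] w_mm 47.0
  to (0.54, -0.323, 0.0195) tool mm [-1.   0.4  4.4]
```

```bash

python3 -m creep '[[0,0,0.003,0,0,0,-0.2],[0,0,0.002,0,0,0,-0.2],[0,0,0,0,0,0,-0.2],[0,0,0,0,0,0,0.3],[0,0,0,0,0,0,0.3],[0,0,0,0,0,0,0.3],[0,0,-0.01,0,0,0,0.3],[0,0,-0.03,0,0,0,0.3],[0,0,-0.04,0,0,0,0.3],[0,0,-0.04,0,0,0,0.3],[0,0,-0.04,0,0,0,0.3],[0,0,-0.001,0,0,8.1,0.3],[0,0,-0.001,0,0,8.1,0.3],[0,0,-0.001,0,0,8.1,0.3],[0,0,-0.001,0,0,8.1,0.3],[0,0,-0.001,0,0,8.1,0.3],[0,0,-0.001,0,0,8.1,0.3],[0,0,-0.001,0,0,8.1,0.3],[0,0,-0.001,0,0,5,0.3],[0,0,0,0,0,0,0.3]]' 15 >/dev/null
python3 - <<'E'
from h import *
to((.444,.205,.18),(.4325,.0945,.18),(.4445,-.0215,.18))
for n in("top","scene"):
    I=get(n);cv2.imwrite(f"pics/g_{n}.png",I[:,:,::-1])
    if n=="scene":
        for c,a in blobs(I,dark(I)):
            w=plane(n,*c,.026)
            if .38<w[0]<.68 and -.4<w[1]<.26: print(n,c,a,w)
    m=(I.min(2)>175)&(I.max(2).astype(int)-I.min(2)<40)
    for c,a in blobs(I,m,40):
        w=plane(n,*c,.1)
        if .3<w[0]<.6 and -.1<w[1]<.3: print(n,"white",c,a,w)
S=cv2.imread("pics/g_scene.png")[80:240,170:300];T=cv2.imread("pics/g_top.png")[150:280,180:310]
S2=cv2.imread("pics/g_scene.png")[250:350,130:240]
f=lambda i:cv2.resize(i,(390,int(i.shape[0]*390/i.shape[1])),interpolation=2)
L=f(S);R=np.vstack([f(T),])
h=max(L.shape[0],R.shape[0]);pad=lambda i:cv2.copyMakeBorder(i,0,h-i.shape[0],0,0,0)
cv2.imwrite("pics/g.png",np.hstack([pad(L),pad(R)]))
cv2.imwrite("pics/g2.png",f(S2))
E
```

```text
t 25.8 tcp [ 0.5398 -0.3233  0.2088] turn deg [0.81 1.21 1.48] F [-0.6  0.5  0.6] w_mm 60.0
  to (0.444, 0.205, 0.18) tool mm [537.3  11.   17.5]
  to (0.4325, 0.0945, 0.18) tool mm [431.3 -22.3  19.3]
  to (0.4445, -0.0215, 0.18) tool mm [315.3 -33.6  21.6]
top white [303.8426 182.9213] 394 [ 0.5891 -0.0919]
top white [194.4258 232.8968] 155 [0.4418 0.2083]
top white [275.1919 234.3283] 198 [ 0.4436 -0.0151]
top white [233.5537 238.3955] 177 [0.4295 0.0994]
scene [242.8663 211.5347] 202 [ 0.5274 -0.0405]
scene [146.74   254.4733] 150 [ 0.3904 -0.2666]
scene [163.4503 284.1409] 362 [ 0.475  -0.3074]
scene [180.4406 304.5673] 379 [ 0.539 -0.327]
scene [201.408  324.5025] 402 [ 0.6056 -0.3401]
```

View pics/g.png

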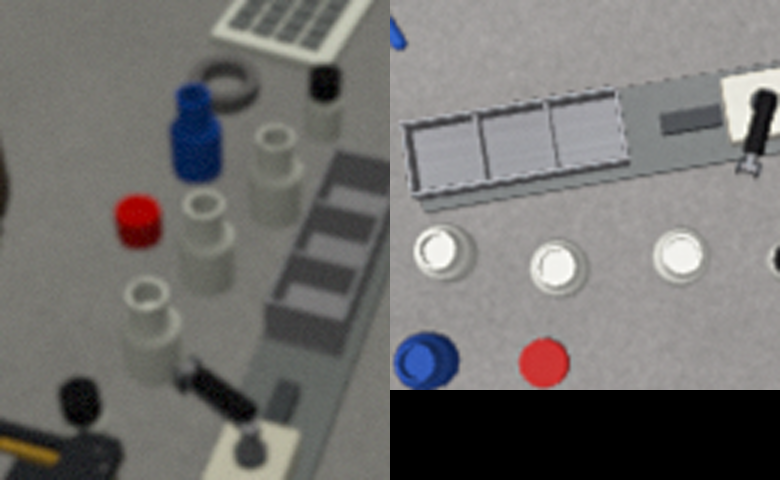

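The three bottles stand open and unmoved, and all three caps are in the holder by blob positions. One enlarged scene crop will cross-check the tray.

```bash
python3 - <<'E'
import cv2
S=cv2.imread("pics/g_scene.png")[120:245,225:325]
cv2.imwrite("pics/g3.png",cv2.resize(S,None,fx=4.8,fy=4.8,interpolation=2))
E
python3 -m creep '[[0.036,-0.004,0,0,0,1.4,0.3],[0.036,-0.004,-0.001,0.8,1.2,0,0.3],[0.036,-0.003,-0.001,0,0,0,0.3],[0.036,-0.003,-0.001,0,0,0,0.3],[0.036,-0.003,-0.001,0,0,0,0.3],[0.036,-0.003,-0.001,0,0,0,0.3],[0.036,-0.003,-0.001,0,0,0,0.3],[0.03,-0.003,-0.001,0,0,0,0.3],[0.015,0,0,0,0,0,0.3],[0,0,0,0,0,0,0.3],[0,0,0,0,0,0,0.3]]' 25 >/dev/null
python3 -c "
from h import *
to((.4445,-.0215,.074))"
```

```text
t 27.0 tcp [ 0.4546 -0.0268  0.215 ] turn deg [0.11 0.04 1.33] F [ 0.7  0.  -0.6] w_mm 59.7
  to (0.4445, -0.0215, 0.074) tool mm [  7.3  -9.1 141. ]
```

View pics/g3.png

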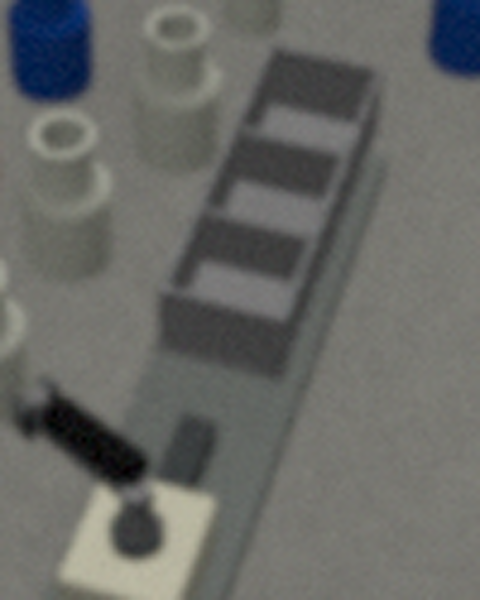

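```bash
python3 - <<'E'
from h import *
s=lambda u,v,z:plane("scene",225+u/4.8,120+v/4.8,z)
q=np.array([s(*p,.09) for p in((275,48),(378,72),(293,318),(163,292))]);print(q,"tray",q.mean(0))
d=q[0]+q[1]-q[2]-q[3];print(np.degrees(np.arctan2(d[1],d[0])))
print("A",s(177,27,.1),"B",s(62,135,.1),"Cmouth",plane("scene",170+147/3,80+294/3,.1))
print("hub",s(137,530,.068))
E
python3 -m creep '[[0.006,-0.008,0,0,0,1.3,0.3],[0.001,-0.002,0.03,0,0,0,0.3],[0,0,0.04,0,0,0,0.3],[0,-0.001,0.02,0,0,0,0.3],[0,0,0,0,0,0,0.3]]' 25 >/dev/null
python3 -c "
from h import *
to((.4445,-.0215,.074))"
```

```text
[[0.5015 0.2255]
 [0.5647 0.2372]
 [0.608  0.0446]
 [0.5386 0.0259]] tray [0.5532 0.1333]
101.5773310324794
A [0.4462 0.2031] B [0.4339 0.0916] Cmouth [ 0.4484 -0.0241]
hub [ 0.5959 -0.0999]
t 27.5 tcp [ 0.4428 -0.0259  0.124 ] turn deg [ 0.28  0.19 -0.45] F [-0.2  0.8  0.1] w_mm 59.6
  to (0.4445, -0.0215, 0.074) tool mm [ 4.2  2.2 50. ]
```

```bash

python3 -m creep '[[0.004,0.002,0.01,0,0,-0.4,0.3],[0.001,0,0.02,0,0,0,0.3],[0,-0.001,0.012,0,0,0,0.3],[0,0,0.004,0,0,0,0.3],[0,0,0,0,0,0,0.3]]' 25 >/dev/null
python3 -c "
from h import *
to((.4445,-.0215,.074))"
```

```text
t 28.0 tcp [ 0.4462 -0.0226  0.0797] turn deg [ 0.6   0.36 -0.18] F [ 0.5 -0.3 -0. ] w_mm 60.0
  to (0.4445, -0.0215, 0.074) tool mm [ 1.4 -1.6  5.7]
```

```bash

python3 -m creep '[[0.001,-0.0016,0.004,0.6,0.3,0,0.3],[0,0,0.001,0,0,0,0.3],[0,0,0,0,0,0,-0.4],[0,0,0,0,0,0,-0.4],[0,0,0,0,0,0,-0.4],[0,0,0,0,0,0,-0.4],[0,0,0,0,0,0,-0.4],[0,0,0,0,0,0,-0.4],[0,0,-0.02,0,0,0,-0.4],[0,0,-0.03,0,0,0,-0.4],[0,0,-0.03,0,0,0,-0.4],[0,0,-0.03,0,0,0,-0.4],[0,0,0,0,0,0,-0.4]]' 25 >/dev/null
python3 -c "
from h import *
to((.5614,.0702,.19))"
```

```text
t 29.3 tcp [ 0.4432 -0.0213  0.1873] turn deg [-0.21 -0.06 -0.19] F [ 0.  -1.6 -2.4] w_mm 35.7
  to (0.5614, 0.0702, 0.19) tool mm [ 70.  132.1  -3.1]
```

```bash

python3 -m creep '[[0.014,0.026,-0.004,0,0,0,-0.4],[0.014,0.026,-0.002,0,0,0,-0.4],[0.014,0.026,-0.002,0,0,0,-0.4],[0.014,0.026,-0.002,0,0,0,-0.4],[0.01,0.02,-0.001,0,0,0,-0.4],[0,0,0,0,0,0,-0.4],[0,0,0,0,0,0,-0.4]]' 25 >/dev/null
python3 -c "
from h import *
to((.5614,.0702,.17))"
```

```text
t 30.0 tcp [0.5522 0.0685 0.184 ] turn deg [-1.11 -0.29 -0.28] F [-0.8  0.  -3.1] w_mm 35.7
  to (0.5614, 0.0702, 0.17) tool mm [ 0.   9.6 13.8]
```

```bash

python3 -m creep '[[0,0.008,0,-1,-0.3,-0.3,-0.4],[0,0.002,0,0,0,0,-0.4],[0,0,0.006,0,0,0,-0.4],[0,0,0,0,0,0,-0.4]]' 25 >/dev/null
python3 - <<'E'
from h import *
to((.5614,.0702,.17))
I=get("scene")[:,:,::-1];cv2.imwrite("pics/h_scene.png",I)
cv2.imwrite("pics/h.png",cv2.resize(I[100:220,215:335],None,fx=5,fy=5,interpolation=2))
E
```

```text
t 30.4 tcp [0.56   0.0689 0.1746] turn deg [-0.29 -0.   -0.07] F [-0.   0.3 -3.2] w_mm 35.4
  to (0.5614, 0.0702, 0.17) tool mm [1.1 1.7 4.6]
```

View pics/h.png

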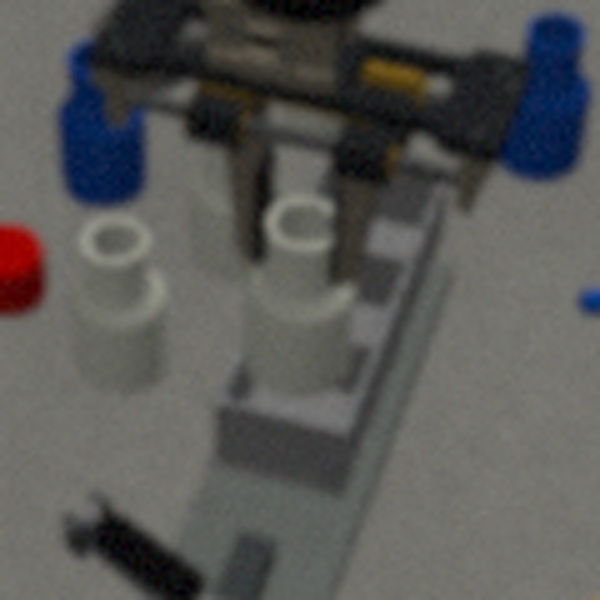

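The bottle hangs over the near pocket, with its mouth at (303,222) and the near rim corners at (218,405) and (355,440).

```bash
python3 - <<'E'
from h import *
s=lambda u,v,z:plane("scene",215+u/5,100+v/5,z)
z=.1746-.074
print("mouth by scene",s(303,222,z+.1)," bottom",s(299,372,z))
a,b=s(218,405,.09),s(355,440,.09);print(a,b,(a+b)/2, "pocket",(a+b)/2+.036*np.array([-.182,.983]))
E
```

```text
mouth by scene [0.5631 0.0654]  bottom [0.5679 0.0574]
[0.5381 0.0249] [0.6105 0.0394] [0.5743 0.0322] pocket [0.5678 0.0676]
```

```bash

python3 -m creep '[[0.001,0.003,0.004,-0.3,0,0,-0.4],[0,0.0005,0.012,0,0,0,-0.4],[0,0,0.01,0,0,0,-0.4],[0,0,0,0,0,0,-0.4]]' 25 >/dev/null
python3 -c "
from h import *
to((.563,.0705,.116))"
```

```text
t 30.9 tcp [0.5637 0.0702 0.1472] turn deg [ 0.11  0.02 -0.09] F [-0.3  1.  -2.3] w_mm 35.5
  to (0.563, 0.0705, 0.116) tool mm [ 0.4 -0.7 31.2]
```

```bash

python3 -m creep '[[0,-0.0005,0.01,0,0,0,-0.4],[0,-0.0005,0.01,0,0,0,-0.4],[0,-0.0005,0.006,0,0,0,-0.4],[0,0,0,0,0,0,-0.4]]' 25 >/dev/null
python3 -c "
from h import *
to((.563,.0705,.115))"
```

```text
t 31.2 tcp [0.5616 0.07   0.118 ] turn deg [ 0.03 -0.   -0.09] F [ 0.9 -0.2 -2.7] w_mm 35.5
  to (0.563, 0.0705, 0.115) tool mm [0.2 1.5 3. ]
```

```bash

python3 -m creep '[[0,0.001,0.002,0,0,0,-0.4],[0,0,0.002,0,0,0,-0.4],[0,0,0,0,0,0,-0.4]]' 25
python3 -c "
from h import *
to((.563,.0705,.115))"
```

```text
time_s: 31.55
tcp_pos: [0.5636, 0.0701, 0.1176]
ee_rot: [[-0.173, 0.985, 0.002], [0.985, 0.173, -0.001], [-0.001, 0.002, -1.0]]
wrist_force: [0.7, -0.1, -2.0]
width: 0.385
t 31.6 tcp [0.5636 0.0701 0.1176] turn deg [ 0.1   0.05 -0.07] F [ 0.7 -0.1 -2. ] w_mm 35.4
  to (0.563, 0.0705, 0.115) tool mm [ 0.5 -0.5  2.6]
```

```bash

python3 -m creep '[[0,0,0.003,0,0,0,-0.4],[0,0,0.003,0,0,0,-0.4],[0,0,0,0,0,0,-0.4]]' 25 | grep -E "tcp|force"
```

```text
tcp_pos: [0.565, 0.0699, 0.1171]
wrist_force: [-0.9, -0.3, -4.0]
```

```bash

python3 -m creep '[[0,-0.001,0.005,0,0,0,-0.4],[0,-0.001,0.003,0,0,0,-0.4]]' 25 | grep -E "tcp|force"; python3 -m creep '[[0,0,0,0,0,0,-0.4]]' 25 | grep -E "tcp|force"
```

```text
tcp_pos: [0.5649, 0.0695, 0.1158]
wrist_force: [-7.0, 1.3, 14.2]
tcp_pos: [0.5648, 0.0696, 0.1162]
wrist_force: [-0.6, 0.1, -3.4]
```

```bash

python3 -m creep '[[0,0,0,0,0,0,0.3],[0,0,0,0,0,0,0.3],[0,0,0,0,0,0,0.3],[0,0,-0.01,0,0,0,0.3],[0,0,-0.03,0,0,0,0.3],[0,0,-0.04,0,0,0,0.3],[0,0,-0.02,0,0,0,0.3],[0,0,0,0,0,0,0.3]]' 25 >/dev/null
python3 - <<'E'
from h import *
to((.4445,.205,.17),(.432,.094,.17))
for n in("top","scene"):
    I=get(n);cv2.imwrite(f"pics/i_{n}.png",I[:,:,::-1])
    m=(I.min(2)>175)&(I.max(2).astype(int)-I.min(2)<40) if n=="top" else (I.min(2)>150)&(I.max(2).astype(int)-I.min(2)<40)
    for c,a in blobs(I,m,10):
        w=plane(n,*c,.1)
        if .3<w[0]<.6 and -.1<w[1]<.3: print(n,"white",c,a,w)
E
```

```text
t 33.0 tcp [0.565  0.0696 0.2201] turn deg [ 0.55  0.21 -0.02] F [ 0.2  0.7 -0.1] w_mm 59.9
  to (0.4445, 0.205, 0.17) tool mm [154.4 -95.7  48.6]
  to (0.432, 0.094, 0.17) tool mm [  47.2 -127.2   48.7]
top white [303.6228 182.9848] 395 [ 0.5889 -0.0913]
top white [201.8409 189.2955] 88 [0.5641 0.1929]
top white [255.125  195.5104] 96 [0.5503 0.0433]
top white [193.6394 225.9663] 208 [0.4609 0.2113]
top white [250.6821 231.7026] 195 [0.4491 0.0527]
top white [219.2222 227.1129] 558 [0.4596 0.1402]
```

```bash
python3 - <<'E'
import cv2,numpy as np
S=cv2.imread("pics/i_scene.png")[80:210,190:320];T=cv2.imread("pics/i_top.png")[150:280,170:300]
cv2.imwrite("pics/i.png",cv2.resize(np.hstack([S,T]),None,fx=3,fy=3,interpolation=2))
E
```

```text
(no output)
```

View pics/i.png

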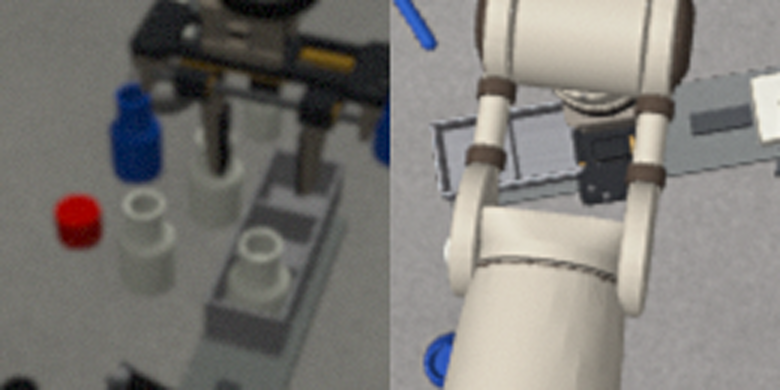

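Bottle C stands in the near pocket (258,260), and B at (145,210) hasn't moved. Next is B.

```bash

python3 -m creep '[[0.01,-0.026,0,0.5,0,0,0.3],[0.01,-0.026,-0.001,0,0,0,0.3],[0.01,-0.026,-0.001,0,0,0,0.3],[0.01,-0.026,-0.001,0,0,0,0.3],[0.006,-0.017,0,0,0,0,0.3],[0,0,0,0,0,0,0.3],[0,0,0,0,0,0,0.3]]' 25 >/dev/null
python3 -c "
from h import *
to((.432,.094,.074))"
```

```text
t 33.8 tcp [0.4255 0.0949 0.2069] turn deg [-1.42 -0.15 -0.08] F [ 0.5 -0.1  0.3] w_mm 59.7
  to (0.432, 0.094, 0.074) tool mm [ -2.3   9.5 132.7]
```

```bash

python3 -m creep '[[-0.002,0.006,0,-1.4,0,0,0.3],[0,0,0.03,0,0,0,0.3],[0,0,0.03,0,0,0,0.3],[0,0,0.02,0,0,0,0.3],[0,0,0,0,0,0,0.3]]' 25 >/dev/null
python3 -c "
from h import *
to((.432,.094,.074))"
```

```text
t 34.2 tcp [0.4372 0.0926 0.1233] turn deg [ 0.37 -0.11 -0.19] F [-0.3  0.4 -1.7] w_mm 59.9
  to (0.432, 0.094, 0.074) tool mm [ 2.2 -5.2 49.3]
```

```bash

python3 -m creep '[[0.002,-0.005,0.01,0.3,0,0,0.3],[0,-0.001,0.02,0,0,0,0.3],[0,-0.001,0.014,0,0,0,0.3],[0,0,0.003,0,0,0,0.3],[0,0,0,0,0,0,0.3]]' 25 >/dev/null
python3 -c "
from h import *
to((.432,.094,.074))"
```

```text
t 34.8 tcp [0.434  0.0929 0.0774] turn deg [ 0.44 -0.03 -0.25] F [ 0.1 -0.5  0.3] w_mm 60.0
  to (0.432, 0.094, 0.074) tool mm [ 1.5 -1.8  3.4]
```

```bash

python3 -m creep '[[0.001,-0.0016,0.003,0.4,0,0,0.3],[0,0,0,0,0,0,-0.4],[0,0,0,0,0,0,-0.4],[0,0,0,0,0,0,-0.4],[0,0,0,0,0,0,-0.4],[0,0,0,0,0,0,-0.4],[0,0,0,0,0,0,-0.4],[0,0,-0.02,0,0,0,-0.4],[0,0,-0.03,0,0,0,-0.4],[0,0,-0.03,0,0,0,-0.4],[0,0,-0.03,0,0,0,-0.4],[0,0,0,0,0,0,-0.4]]' 25 >/dev/null
python3 -c "
from h import *
to((.551,.137,.19))"
```

```text
t 36.0 tcp [0.4312 0.0937 0.1877] turn deg [-0.11 -0.06 -0.26] F [ 0.4  0.3 -2.7] w_mm 35.9
  to (0.551, 0.137, 0.19) tool mm [ 22.4 125.4  -2.5]
```

```bash

python3 -m creep '[[0.005,0.026,-0.004,0,0,0,-0.4],[0.005,0.026,-0.002,0,0,0,-0.4],[0.005,0.026,-0.002,0,0,0,-0.4],[0.004,0.026,-0.002,0,0,0,-0.4],[0.003,0.018,-0.001,0,0,0,-0.4],[0,0,0,0,0,0,-0.4],[0,0,0,0,0,0,-0.4]]' 25 >/dev/null
python3 -c "
from h import *
to((.551,.137,.17))"
```

```text
t 36.6 tcp [0.5454 0.1372 0.1844] turn deg [-1.07 -0.18 -0.29] F [-0.5 -0.3 -3.4] w_mm 35.7
  to (0.551, 0.137, 0.17) tool mm [-1.2  5.7 14.3]
```

```bash

python3 -m creep '[[-0.001,0.006,0.004,-1,0,-0.3,-0.4],[0,0.001,0.01,0,0,0,-0.4],[0,0,0.004,0,0,0,-0.4],[0,0,0,0,0,0,-0.4]]' 25 >/dev/null
python3 -c "
from h import *
to((.5515,.137,.12))"
```

```text
t 37.0 tcp [0.5493 0.1366 0.1621] turn deg [-0.26 -0.2   0.  ] F [-0.   0.2 -2.4] w_mm 35.4
  to (0.5515, 0.137, 0.12) tool mm [-0.2  2.4 42.1]
```

```bash

python3 -m creep '[[0,0.0015,0.005,-0.3,0,0,-0.4],[0,0,0.012,0,0,0,-0.4],[0,0,0.012,0,0,0,-0.4],[0,-0.0005,0.006,0,0,0,-0.4],[0,0,0,0,0,0,-0.4]]' 25 >/dev/null
python3 -c "
from h import *
to((.5515,.137,.117))"
```

```text
t 37.5 tcp [0.5496 0.1368 0.1237] turn deg [ 0.03 -0.2  -0.01] F [ 0.5 -0.5 -2.3] w_mm 35.4
  to (0.5515, 0.137, 0.117) tool mm [-0.1  1.9  6.7]
```

```bash

python3 -m creep '[[0,0.001,0.004,0,0,0,-0.4],[0,0,0.004,0,0,0,-0.4],[0,0,0.004,0,0,0,-0.4]]' 25 | grep -E "tcp|force"; python3 -m creep '[[0,0,0.003,0,0,0,-0.4],[0,0,0.003,0,0,0,-0.4]]' 25 | grep -E "tcp|force"
```

```text
tcp_pos: [0.5516, 0.1372, 0.1155]
wrist_force: [-15.4, -0.4, 32.4]
tcp_pos: [0.5517, 0.1372, 0.1156]
wrist_force: [-9.6, -1.3, 15.4]
```

```bash

python3 -m creep '[[0,0,-0.001,0,0,0,-0.4],[0,0,0,0,0,0,0.3],[0,0,0,0,0,0,0.3],[0,0,0,0,0,0,0.3],[0,0,-0.01,0,0,0,0.3],[0,0,-0.03,0,0,0,0.3],[0,0,-0.04,0,0,0,0.3],[0,0,-0.02,0,0,0,0.3],[0,0,0,0,0,0,0.3],[0.018,-0.022,-0.001,0,0,0,0.3],[0.018,-0.022,-0.001,0,0,0,0.3],[0.018,-0.022,-0.001,0,0,0,0.3],[0.018,-0.022,-0.001,0,0,0,0.3],[0,0,0,0,0,0,0.3],[0,0,0,0,0,0,0.3]]' 25 >/dev/null
python3 - <<'E'
from h import *
to((.4445,.205,.074))
S=get("scene")[80:200,200:330,::-1];T=get("top")[150:280,170:300,::-1]
cv2.imwrite("pics/j.png",np.hstack([cv2.resize(S,(500,460),interpolation=2),cv2.copyMakeBorder(cv2.resize(T,(300,300),interpolation=2),0,160,0,0,0)]))
E
```

```text
t 39.5 tcp [0.4498 0.1934 0.2232] turn deg [ 0.08 -0.11 -0.02] F [ 0.3  0.4 -0.7] w_mm 59.8
  to (0.4445, 0.205, 0.074) tool mm [ 12.1  -3.4 149.2]
```

View pics/j.png

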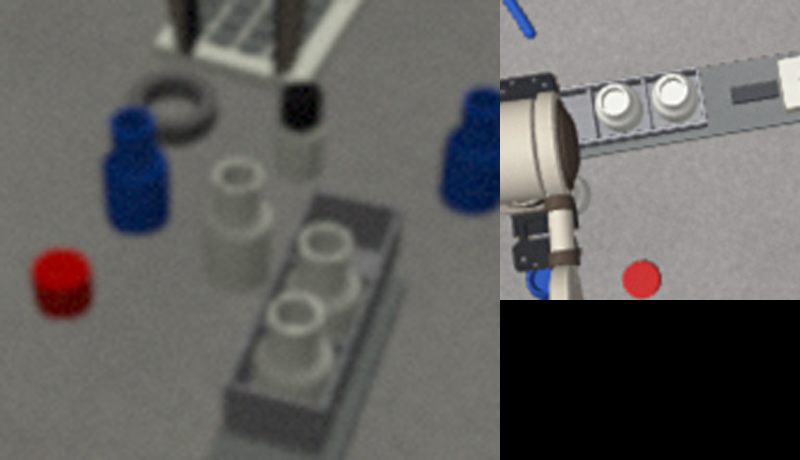

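B and C stand in their pockets. A's mouth at (237,175) hasn't moved, so I go on to A.

```bash

python3 -m creep '[[0.010,-0.003,0,0,0,0,0.3],[0.003,-0.001,0.03,0,0,0,0.3],[0,-0.001,0.04,0,0,0,0.3],[0,-0.001,0.035,0,0,0,0.3],[0,0,0,0,0,0,0.3]]' 25 >/dev/null
python3 -c "
from h import *
to((.4445,.205,.074))"
```

```text
t 40.1 tcp [0.4458 0.206  0.1164] turn deg [ 0.33 -0.16 -0.32] F [-1.1 -1.  -0.3] w_mm 59.8
  to (0.4445, 0.205, 0.074) tool mm [-0.9 -1.7 42.4]
```

```bash

python3 -m creep '[[-0.001,-0.0015,0.01,0.3,0,-0.3,0.3],[0,-0.001,0.015,0,0,0,0.3],[0,-0.001,0.012,0,0,0,0.3],[0,0,0.003,0,0,0,0.3],[0,0,0,0,0,0,0.3]]' 25 >/dev/null
python3 -c "
from h import *
to((.4445,.205,.074))"
```

```text
t 40.6 tcp [0.4474 0.2054 0.0798] turn deg [ 0.47 -0.17 -0.03] F [-1.1 -0.6  0.3] w_mm 59.8
  to (0.4445, 0.205, 0.074) tool mm [ 0.1 -3.   5.8]
```

```bash

python3 -m creep '[[0,-0.003,0.005,0.5,0,0,0.3],[0,-0.0005,0.001,0,0,0,0.3],[0,0,0,0,0,0,-0.4],[0,0,0,0,0,0,-0.4],[0,0,0,0,0,0,-0.4],[0,0,0,0,0,0,-0.4],[0,0,0,0,0,0,-0.4],[0,0,0,0,0,0,-0.4],[0,0,-0.02,0,0,0,-0.4],[0,0,-0.03,0,0,0,-0.4],[0,0,-0.03,0,0,0,-0.4],[0,0,-0.03,0,0,0,-0.4],[0,0,0,0,0,0,-0.4]]' 25 >/dev/null
python3 -c "
from h import *
to((.539,.204,.19))"
```

```text
t 42.0 tcp [0.4426 0.2041 0.1861] turn deg [-0.29 -0.17 -0.04] F [ 0.7  0.4 -2.2] w_mm 35.5
  to (0.539, 0.204, 0.19) tool mm [-16.8  94.9  -4.4]
```

```bash

python3 -m creep '[[-0.005,0.025,-0.005,0,0,0,-0.4],[-0.005,0.025,-0.002,0,0,0,-0.4],[-0.004,0.025,-0.002,0,0,0,-0.4],[-0.002,0.015,-0.001,0,0,0,-0.4],[0,0,0,0,0,0,-0.4],[0,0,0,0,0,0,-0.4]]' 25 >/dev/null
python3 -c "
from h import *
to((.539,.204,.165))"
```

```text
t 42.5 tcp [0.5316 0.2032 0.1842] turn deg [-1.11 -0.18 -0.01] F [ 0.1 -0.3 -2.5] w_mm 35.4
  to (0.539, 0.204, 0.165) tool mm [-0.5  7.8 19. ]
```

```bash

python3 -m creep '[[0,0.008,0.003,-1,-0.1,0,-0.4],[0,0.001,0.008,0,0,0,-0.4],[0,0.0005,0.008,0,0,0,-0.4],[0,0,0,0,0,0,-0.4]]' 25 >/dev/null
python3 -c "
from h import *
to((.539,.204,.12))"
```

```text
t 43.0 tcp [0.538  0.205  0.1606] turn deg [-0.3  -0.08  0.04] F [-0.1 -0.2 -2.8] w_mm 35.4
  to (0.539, 0.204, 0.12) tool mm [-1.3  1.  40.6]
```

```bash

python3 -m creep '[[-0.001,0.001,0.005,-0.3,0,0,-0.4],[0,0,0.012,0,0,0,-0.4],[0,0,0.012,0,0,0,-0.4],[0,0,0.005,0,0,0,-0.4],[0,0,0,0,0,0,-0.4]]' 25 | grep -E "tcp|force"
python3 -m creep '[[0,0,0.004,0,0,0,-0.4],[0,0,0.003,0,0,0,-0.4],[0,0,0.003,0,0,0,-0.4]]' 25 | grep -E "tcp|force"
```

```text
tcp_pos: [0.5379, 0.2042, 0.123]
wrist_force: [0.0, 0.2, -2.2]
tcp_pos: [0.5389, 0.2043, 0.1144]
wrist_force: [-8.0, -2.5, 19.7]
```

```bash

python3 -m creep '[[0,0,-0.001,0,0,0,-0.4],[0,0,0,0,0,0,0.3],[0,0,0,0,0,0,0.3],[0,0,0,0,0,0,0.3],[0,0,-0.01,0,0,0,0.3],[0,0,-0.03,0,0,0,0.3],[0,0,-0.04,0,0,0,0.3],[0,0,-0.03,0,0,0,0.3],[0,0,0,0,0,0,0.3],[0,-0.04,0,0,0,0,0.3],[0,-0.04,0,0,0,0,0.3],[0,-0.03,0,0,0,0,0.3],[0,0,0,0,0,0,0.3]]' 25 >/dev/null
python3 - <<'E'
from h import *
to((.5434,-.0845,.22),yaw=169)
for n in("top","scene"): cv2.imwrite(f"pics/k_{n}.png",get(n)[:,:,::-1])
S=cv2.imread("pics/k_scene.png")[120:245,205:305];T=cv2.imread("pics/k_top.png")[160:230,200:330]
cv2.imwrite("pics/k.png",np.hstack([cv2.resize(S,None,fx=4,fy=4,interpolation=2),cv2.copyMakeBorder(cv2.resize(T,None,fx=3,fy=3,interpolation=2),0,500-210,0,0,0)]))
E
```

```text
t 45.0 tcp [0.4285 0.1843 0.2298] turn deg [  0.17   0.01 -68.97] F [-0.3  0.5  0.5] w_mm 60.0
  to (0.5434, -0.0845, 0.22) tool mm [-284.7   66.3    9.5]
```

View pics/k.png

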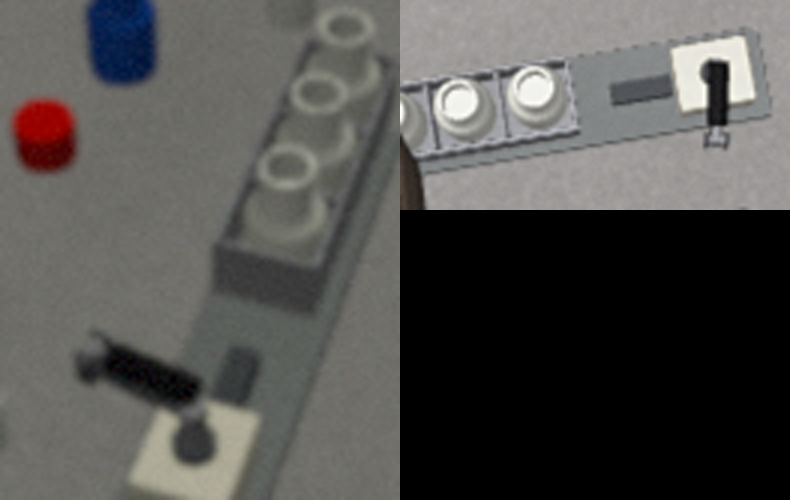

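In the left half, the three bottles stand in the tray. The handle's hinge is at (93,355), its sleeve runs to (200,395), and the hub is at (195,440). In the top view the hinge is at about (716,136). The crank has turned back a little, probably driven when I pressed the bottles down. I'll measure it again.

```bash
python3 - <<'E'
from h import *
T=cv2.imread("pics/k_top.png")[:,:,::-1];S=cv2.imread("pics/k_scene.png")[:,:,::-1]
def main(I,box):
    x0,x1,y0,y1=box;m=np.zeros(I.shape[:2],bool);m[y0:y1,x0:x1]=dark(I,45)[y0:y1,x0:x1]
    c,a=max(blobs(I,m,30),key=lambda q:q[1]);ys,xs=np.nonzero(m)
    p=np.c_[xs,ys]-c;p=p[(np.abs(p)<16).all(1)];w,v=np.linalg.eigh(np.cov(p.T));t=p@v[:,1];return c,a,v[:,1],t.min(),t.max()
a=main(T,(290,325,170,215));b=main(S,(220,262,195,226));print(a);print(b)
print("mid",tri(b[0],a[0]))
e=lambda q,s:q[0]+q[2]*s
h=tri((228.25,208.75),(305.3,205.3));print("hinge",h)
for z in(.114,.12):print(z,"hinge top",plane("top",305.3,205.3,z),"scene",plane("scene",228.25,208.75,z),"mid top",plane("top",*a[0],z),"mid scene",plane("scene",*b[0],z))
print("ends top",plane("top",*e(a,a[3]),.116),plane("top",*e(a,a[4]),.116),"scene",plane("scene",*e(b,b[3]),.116),plane("scene",*e(b,b[4]),.116))
E
```

```text
(array([305.6102, 190.8305]), np.int32(118), array([-0.0044,  1.    ]), np.float64(-9.840872773252823), np.float64(10.180816830765528))
(array([241.0704, 213.77  ]), np.int32(213), array([-0.9542, -0.2992]), np.float64(-13.303734636431216), np.float64(14.909714677171815))
mid [ 0.5635 -0.0975  0.1126]
hinge [ 0.5251 -0.097   0.1053]
0.114 hinge top [ 0.5247 -0.0959] scene [ 0.5285 -0.1025] mid top [ 0.5649 -0.0961] mid scene [ 0.5626 -0.0997]
0.12 hinge top [ 0.5241 -0.0954] scene [ 0.5312 -0.1059] mid top [ 0.5641 -0.0957] mid scene [ 0.565  -0.1031]
ends top [ 0.5921 -0.0957] [ 0.5364 -0.0963] scene [ 0.595  -0.0958] [ 0.5273 -0.1066]
```

```bash

python3 -m creep '[[0,0,-0.001,0,0,-8,0.3],[0,0,-0.001,0,0,-8,0.3],[0,0,-0.001,0,0,-8,0.3],[0,0,-0.001,0,0,-8,0.3],[0,0,-0.001,0,0,-8,0.3],[0,0,-0.001,0,0,-8,0.3],[0,0,-0.001,0,0,-8,0.3],[0,0,-0.001,0,0,-8,0.3],[0,0,-0.001,0,0,-8,0.3],[0,0,0,0,0,-5,0.3],[0,0,0,0,0,0,0.3],[0,0,0,0,0,0,0.3]]' 20 >/dev/null
python3 -c "
from h import *
to((.5735,-.0975,.2),yaw=180)"
```

```text
t 46.4 tcp [0.4457 0.185  0.2379] turn deg [ 0.15  0.41 -0.15] F [ 0.4 -0.9 -0.5] w_mm 59.8
  to (0.5735, -0.0975, 0.2) tool mm [-128.3 -282.3   38.1]
```

```bash

python3 -m creep '[[-0.0155,-0.033,0,0,0,0,0.3],[-0.0155,-0.033,-0.001,0,0,0,0.3],[-0.0155,-0.033,-0.001,0,0,0,0.3],[-0.0155,-0.033,-0.001,0,0,0,0.3],[-0.0155,-0.033,-0.001,0,0,0,0.3],[-0.0155,-0.033,-0.001,0,0,0,0.3],[-0.0155,-0.033,-0.001,0,0,0,0.3],[-0.01,-0.03,0,0,0,0,0.3],[0,0,0,0,0,0,0.3],[0,0,0,0,0,0,0.3]]' 20 >/dev/null
python3 -c "
from h import *
to((.5735,-.0975,.14),yaw=180)"
```

```text
t 47.4 tcp [ 0.5704 -0.088   0.242 ] turn deg [ 0.23  0.47 -1.21] F [ 0.1 -0.7 -0.5] w_mm 59.7
  to (0.5735, -0.0975, 0.14) tool mm [ -2.5  -9.9 102. ]
```

```bash

python3 -m creep '[[-0.002,-0.009,0,0.2,0.5,-1,0.3],[0,-0.002,0.03,0,0,0,0.3],[0,0,0.04,0,0,0,0.3],[0,0,0.02,0,0,0,0.3],[0,0,0,0,0,0,0.3]]' 20 >/dev/null
python3 -c "
from h import *
to((.5735,-.0975,.097),yaw=180)"
```

```text
t 47.9 tcp [ 0.5736 -0.0969  0.1511] turn deg [-0.09  0.11  0.17] F [-0.8  0.5 -0. ] w_mm 60.1
  to (0.5735, -0.0975, 0.097) tool mm [ 0.2 -0.5 54.1]
```

```bash

python3 -m creep '[[0,0,0.02,0,0,0,0.3],[0,-0.0005,0.02,0,0,0,0.3],[0.001,0,0.008,0,0,0,0.3],[0,0,0.002,0,0,0,0.3],[0,0,0,0,0,0,0.3]]' 20 >/dev/null
python3 -c "
from h import *
to((.5735,-.0975,.097),yaw=180)"
```

```text
t 48.4 tcp [ 0.576  -0.0964  0.1058] turn deg [-0.26  0.48  0.46] F [ 0.3  0.7 -0.9] w_mm 60.1
  to (0.5735, -0.0975, 0.097) tool mm [ 2.6 -1.1  8.7]
```

```bash

python3 -m creep '[[0.0025,-0.001,0.006,0,0.4,0.4,0.3],[0,0,0.003,0,0,0,0.3],[0,0,0,0,0,0,-0.7],[0,0,0,0,0,0,-0.7],[0,0,0,0,0,0,-0.7],[0,0,0,0,0,0,-0.7],[0,0,0,0,0,0,-0.7],[0,0,0,0,0,0,-0.7],[0,0,0,0,0,0,-0.7]]' 12 >/dev/null
python3 -c "
from h import *
to((.5735,-.0975,.097),yaw=180)"
```

```text
t 49.2 tcp [ 0.5755 -0.0964  0.0997] turn deg [-0.2   0.33  0.08] F [-0.2  0.   1.1] w_mm 19.1
  to (0.5735, -0.0975, 0.097) tool mm [ 2.  -1.1  2.7]
```

```bash

python3 -m creep '[[0,0,-0.008,0,0,0,-0.7],[0.001,0,-0.008,0,0,0,-0.7],[0.002,0,-0.008,0,0,0,-0.7],[0.004,0,-0.008,0,0,0,-0.7],[0.005,0,-0.007,0,0,0,-0.7],[0,0,0,0,0,0,-0.7]]' 12 >/dev/null
python3 -c "
from h import *
to((.5235,-.0975,.148),yaw=180)
s=monitor.read_state()['tcp_pos'];print(np.degrees(np.arctan2(s[2]-.0965,s[0]-.5235)),np.hypot(s[2]-.0965,s[0]-.5235))"
```

```text
t 49.9 tcp [ 0.5588 -0.0968  0.1392] turn deg [-0.24 -0.15  0.1 ] F [-2.3  0.7 -2.8] w_mm 18.5
  to (0.5235, -0.0975, 0.148) tool mm [35.3 -0.6 -8.7]
50.394364569382304 0.05541024860884133
```

```bash

python3 -m creep '[[0.008,0,-0.006,0,0,0,-0.7],[0.008,0,-0.005,0,0,0,-0.7],[0.009,0,-0.003,0,0,0,-0.7],[0.009,0,-0.001,0,0,0,-0.7],[0,0,0,0,0,0,-0.7]]' 12 >/dev/null
python3 -c "
from h import *
to((.5235,-.0975,.148),yaw=180)
s=monitor.read_state()['tcp_pos'];print(np.degrees(np.arctan2(s[2]-.0965,s[0]-.5235)),np.hypot(s[2]-.0965,s[0]-.5235))"
```

```text
t 50.4 tcp [ 0.5245 -0.0974  0.1572] turn deg [-0.32  0.32  0.03] F [-0.3  0.1 -7.2] w_mm 18.7
  to (0.5235, -0.0975, 0.148) tool mm [ 1.1 -0.1  9.2]
89.04823686023347 0.06070029755944724
```

```bash

python3 -m creep '[[0.003,0,0.004,0,0,0,-0.7],[0.004,0,0.002,0,0,0,-0.7],[0.004,0,0,0,0,0,-0.7]]' 20 | grep -E "tcp|force"
python3 -m creep '[[0.003,0,0,0,0,0,-0.7],[0.003,0,0,0,0,0,-0.7]]' 20 | grep -E "tcp|force"
python3 - <<'E'
from h import *
to((.5235,-.0975,.148),yaw=180)
for n in("top","scene"): cv2.imwrite(f"pics/l_{n}.png",get(n)[:,:,::-1])
S=cv2.imread("pics/l_scene.png")[150:250,185:305]
cv2.imwrite("pics/l.png",cv2.resize(S,None,fx=5,fy=5,interpolation=2))
E
```

```text
tcp_pos: [0.52, -0.0986, 0.1576]
wrist_force: [3.3, 0.9, -8.1]
tcp_pos: [0.515, -0.0987, 0.1578]
wrist_force: [8.8, 1.0, -5.4]
t 50.9 tcp [ 0.515  -0.0987  0.1578] turn deg [-0.53  1.6  -0.04] F [ 8.8  1.  -5.4] w_mm 18.3
  to (0.5235, -0.0975, 0.148) tool mm [-8.3  1.3 10. ]
```

View pics/l.png

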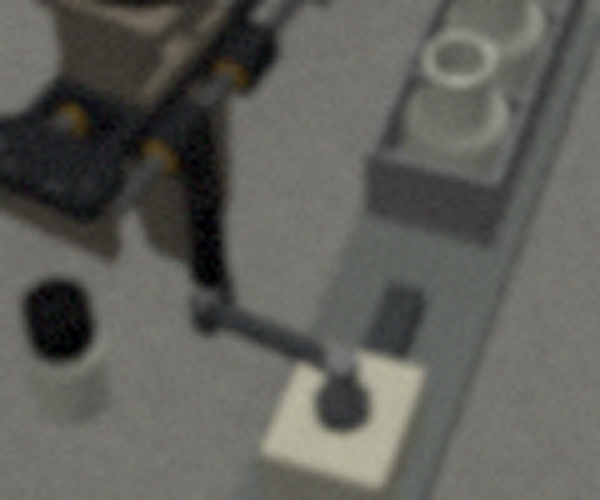

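The handle stands upright, with its hinge at (210,308) and the axis at (340,395), and it pushes back with 8.8 N against its stop. Next I print the circle steps for cranking.

```bash
cat >> h.py <<'E'
C=np.array([.5915,-.0975])
def circ(n=13,step=10,R=.071):
    to((C[0],C[1],.15),yaw=180);s=monitor.read_state();p=np.array(s["tcp_pos"][:2])-C
    f=np.degrees(np.arctan2(p[1],p[0]));print("phi",f.round(1),"R",np.hypot(*p).round(4))
    q=p
    for k in range(n):
        a=np.radians(f-step*(k+1));g=R*np.array([np.cos(a),np.sin(a)]);d=g-q;q=g
        print("%.1f,%.1f"%(-1000*d[0],1000*d[1]),end=" | ")
    print()
E
python3 -c "
from h import *
circ()"
```

```text
t 51.0 tcp [ 0.515  -0.0987  0.1577] turn deg [-0.53  1.61 -0.04] F [ 6.1 -0.8 -4.1] w_mm 19.0
  to (np.float64(0.5915), np.float64(-0.0975), 0.15) tool mm [-76.3   1.3   9.9]
phi -179.1 R 0.0765
-6.4,12.4 | -3.0,12.0 | -5.1,11.3 | -6.9,10.2 | -8.6,8.9 | -10.0,7.3 | -11.1,5.4 | -11.9,3.4 | -12.3,1.3 | -12.3,-0.9 | -12.0,-3.0 | -11.3,-5.1 | -10.2,-6.9 |
```

```bash

python3 -m creep '[[-0.003,0.010,0.002,0,0,0,-0.7],[-0.003,0.012,0.001,0,0,0,-0.7],[-0.005,0.0113,0,0,0,0,-0.7],[-0.007,0.010,0,0,0,0,-0.7],[-0.0086,0.009,0,0,0,0,-0.7],[0,0,0,0,0,0,-0.7]]' 25 >/dev/null
python3 -c "
from h import *
circ()"
```

```text
t 51.5 tcp [ 0.5361 -0.0466  0.1576] turn deg [-0.82  0.58 -0.09] F [0.6 0.5 2. ] w_mm 18.4
  to (np.float64(0.5915), np.float64(-0.0975), 0.15) tool mm [-55.4 -50.7   8.8]
phi 137.4 R 0.0752
-12.2,5.5 | -10.4,6.6 | -11.4,4.7 | -12.1,2.7 | -12.4,0.5 | -12.3,-1.6 | -11.8,-3.7 | -11.0,-5.7 | -9.8,-7.5 | -8.3,-9.1 | -6.6,-10.4 | -4.7,-11.4 | -2.7,-12.1 |
```

```bash

python3 -m creep '[[-0.0095,0.0075,0.001,-0.5,0.4,0,-0.7],[-0.0105,0.0065,0,0,0,0,-0.7],[-0.0114,0.0047,0,0,0,0,-0.7],[-0.012,0.0027,0,0,0,0,-0.7],[-0.0124,0.0005,0,0,0,0,-0.7],[-0.0123,-0.0016,0,0,0,0,-0.7],[-0.0118,-0.0037,0,0,0,0,-0.7],[0,0,0,0,0,0,-0.7]]' 25 >/dev/null
python3 -c "
from h import *
circ()"
```

```text
t 52.4 tcp [ 0.6157 -0.0317  0.1576] turn deg [-0.63 -0.29  0.  ] F [ 0.3 -1.1  2.6] w_mm 18.3
  to (np.float64(0.5915), np.float64(-0.0975), 0.15) tool mm [ 24.2 -65.8   8.4]
phi 69.8 R 0.0701
-11.5,-4.5 | -10.1,-7.1 | -8.7,-8.8 | -7.1,-10.2 | -5.2,-11.2 | -3.2,-12.0 | -1.0,-12.3 | 1.1,-12.3 | 3.2,-11.9 | 5.3,-11.2 | 7.1,-10.1 | 8.8,-8.7 | 10.2,-7.1 |
```

```bash
sed -i 's/^C=.*/C=np.array([.5868,-.0958])/' h.py
python3 -m creep '[[-0.0105,-0.006,0.001,-0.5,-0.2,0,-0.7],[-0.010,-0.0075,0,0,0,0,-0.7],[-0.0085,-0.009,0,0,0,0,-0.7],[-0.007,-0.0102,0,0,0,0,-0.7],[-0.0052,-0.0112,0,0,0,0,-0.7],[-0.0032,-0.012,0,0,0,0,-0.7],[-0.001,-0.0123,0,0,0,0,-0.7],[0.001,-0.0123,0,0,0,0,-0.7],[0,0,0,0,0,0,-0.7]]' 25 >/dev/null
python3 -c "
from h import *
circ()"
```

```text
t 53.2 tcp [ 0.6545 -0.1129  0.1575] turn deg [ 0.3  -1.1   0.15] F [-3.5 -0.6  5.1] w_mm 19.0
  to (np.float64(0.5868), np.float64(-0.0958), 0.15) tool mm [67.5 17.3  8.9]
phi -14.2 R 0.0698
2.9,-12.0 | 6.0,-10.8 | 7.8,-9.6 | 9.4,-8.1 | 10.6,-6.3 | 11.6,-4.4 | 12.2,-2.3 | 12.4,-0.2 | 12.2,2.0 | 11.7,4.1 | 10.8,6.0 | 9.6,7.8 | 8.1,9.4 |
```

```bash

python3 -m creep '[[0.0035,-0.0118,0.001,0,-1,0,-0.7],[0.006,-0.0108,0,0,0,0,-0.7],[0.0078,-0.0096,0,0,0,0,-0.7],[0.0094,-0.0081,0,0,0,0,-0.7],[0.0106,-0.0063,0,0,0,0,-0.7],[0.0116,-0.0044,0,0,0,0,-0.7],[0.0122,-0.0023,0,0,0,0,-0.7],[0.0124,-0.0002,0,0,0,0,-0.7],[0.0122,0.002,0,0,0,0,-0.7],[0,0,0,0,0,0,-0.7]]' 25 >/dev/null
python3 -c "
from h import *
circ()"
```

```text
t 54.2 tcp [ 0.5684 -0.1639  0.1574] turn deg [0.88 0.8  0.15] F [-0.1  4.5  2.5] w_mm 18.3
  to (np.float64(0.5868), np.float64(-0.0958), 0.15) tool mm [-18.4  67.9   8.7]
phi -105.1 R 0.0706
11.7,3.8 | 10.7,6.2 | 9.5,8.0 | 7.9,9.5 | 6.2,10.7 | 4.2,11.6 | 2.1,12.2 | -0.0,12.4 | -2.2,12.2 | -4.3,11.6 | -6.2,10.7 | -8.0,9.5 | -9.5,7.9 |
```

```bash

python3 -m creep '[[0.0117,0.0038,0,0.8,0.7,0,-0.7],[0.0107,0.0062,0,0,0,0,-0.7],[0.0095,0.008,0,0,0,0,-0.7],[0.0079,0.0095,0,0,0,0,-0.7],[0.0062,0.0107,0,0,0,0,-0.7],[0.0042,0.0116,0,0,0,0,-0.7],[0.0021,0.0122,0,0,0,0,-0.7],[0,0.0124,0,0,0,0,-0.7],[-0.0022,0.0122,0,0,0,0,-0.7],[-0.0043,0.0116,0,0,0,0,-0.7],[0,0,0,0,0,0,-0.7]]' 25 >/dev/null
python3 -c "
from h import *
circ()"
```

```text
t 55.4 tcp [ 0.5229 -0.065   0.1575] turn deg [-0.6   0.46  0.04] F [-0.3 -0.2  3.6] w_mm 18.5
  to (np.float64(0.5868), np.float64(-0.0958), 0.15) tool mm [-63.8 -30.8   8.3]
phi 154.3 R 0.0709
-6.3,10.7 | -8.1,9.4 | -9.6,7.8 | -10.8,6.1 | -11.7,4.1 | -12.2,2.0 | -12.4,-0.2 | -12.2,-2.3 | -11.6,-4.4 | -10.6,-6.3 | -9.4,-8.1 | -7.8,-9.6 | -6.1,-10.8 |
```

```bash

python3 -m creep '[[-0.0063,0.0107,0,-0.6,0.4,0,-0.7],[-0.0081,0.0094,0,0,0,0,-0.7],[-0.0096,0.0078,0,0,0,0,-0.7],[-0.0108,0.0061,0,0,0,0,-0.7],[-0.0117,0.0041,0,0,0,0,-0.7],[-0.0122,0.002,0,0,0,0,-0.7],[-0.0124,-0.0002,0,0,0,0,-0.7],[-0.0122,-0.0023,0,0,0,0,-0.7],[-0.0116,-0.0044,0,0,0,0,-0.7],[0,0,0,0,0,0,-0.7]]' 25 >/dev/null
python3 -c "
from h import *
circ(step=8)"
```

```text
t 56.4 tcp [ 0.6239 -0.0356  0.1574] turn deg [-1.03 -0.55  0.03] F [-2.4 -5.1  5.8] w_mm 18.3
  to (np.float64(0.5868), np.float64(-0.0958), 0.15) tool mm [ 37.1 -60.1   8.8]
phi 58.4 R 0.0707
-8.2,-5.6 | -7.2,-6.8 | -6.1,-7.8 | -5.0,-8.5 | -3.8,-9.2 | -2.5,-9.6 | -1.1,-9.8 | 0.3,-9.9 | 1.7,-9.8 | 3.0,-9.4 | 4.3,-8.9 | 5.5,-8.2 | 6.6,-7.4 |
```

```bash

python3 -m creep '[[-0.0082,-0.0056,0,-1,-0.5,0,-0.7],[-0.0072,-0.0068,0,0,0,0,-0.7],[-0.0061,-0.0078,0,0,0,0,-0.7],[-0.005,-0.0085,0,0,0,0,-0.7],[-0.0038,-0.0092,0,0,0,0,-0.7],[0,0,0,0,0,0,-0.7]]' 25 >/dev/null
python3 -c "
from h import *
circ(step=5,n=6)"
```

```text
t 57.0 tcp [ 0.6525 -0.0714  0.1574] turn deg [ 0.17 -1.15  0.07] F [-5.6 -3.4  6.1] w_mm 18.4
  to (np.float64(0.5868), np.float64(-0.0958), 0.15) tool mm [ 65.6 -24.4   8.7]
phi 20.4 R 0.0701
-2.8,-5.6 | -1.4,-6.0 | -0.8,-6.1 | -0.3,-6.2 | 0.2,-6.2 | 0.8,-6.1 |
```

```bash

python3 -m creep '[[-0.0015,-0.006,0,0,-0.5,0,-0.7],[-0.001,-0.006,0,0,0,0,-0.7],[0,-0.006,0,0,0,0,-0.7]]' 25 | grep -E "tcp|force"
python3 -m creep '[[0,-0.005,0,0,0,0,-0.7],[0,-0.005,0,0,0,0,-0.7]]' 25 | grep -E "tcp|force"
python3 -c "
from h import *
circ(step=5,n=6)"
```

```text
tcp_pos: [0.6552, -0.083, 0.1574]
wrist_force: [-4.3, 12.0, 7.6]
tcp_pos: [0.6554, -0.0833, 0.1573]
wrist_force: [-6.0, 9.5, 8.8]
t 57.5 tcp [ 0.6554 -0.0833  0.1573] turn deg [ 1.78 -1.19  0.31] F [-6.   9.5  8.8] w_mm 18.4
  to (np.float64(0.5868), np.float64(-0.0958), 0.15) tool mm [ 68.5 -12.4   8.4]
phi 10.4 R 0.0697
-2.1,-5.9 | -0.3,-6.2 | 0.2,-6.2 | 0.8,-6.1 | 1.3,-6.1 | 1.8,-5.9 |
```

The crank stopped at φ = 10.4° (10.5° expected) with 12 N back, so the lift is at its top stop. Now I align the jaws and fold the handle, with a slight clockwise bias.

```bash

python3 -m creep '[[0,-0.002,0,1,-0.6,-5,-0.7],[0,-0.002,0,0.5,-0.5,-4.5,-0.7],[0.006,-0.001,0.001,0,0,0,-0.7],[0.008,-0.001,0.001,0,0,0,-0.7],[0.008,-0.001,0.002,0,0,0,-0.7],[0.008,-0.001,0.003,0,0,0,-0.7],[0.007,-0.001,0.004,0,0,0,-0.7],[0,-0.001,0,0,0,0,-0.7]]' 12 >/dev/null
python3 -c "
from h import *
to((.6554,-.083,.157),yaw=190.4)"
```

```text
t 58.2 tcp [ 0.6222 -0.0892  0.1462] turn deg [1.13 0.28 0.01] F [-0.9  2.   3.6] w_mm 18.3
  to (0.6554, -0.083, 0.157) tool mm [-33.9   0.3 -10.6]
```

```bash

python3 -m creep '[[0.008,-0.001,0.006,1,0,0,-0.7],[0.007,-0.001,0.008,0,0,0,-0.7],[0.006,-0.001,0.009,0,0,0,-0.7],[0.004,-0.001,0.010,0,0,0,-0.7],[0.002,-0.001,0.010,0,0,0,-0.7],[0,-0.001,0,0,0,0,-0.7]]' 12 >/dev/null
python3 -c "
from h import *
to((.6554,-.083,.157),yaw=190.4)"
```

```text
t 58.9 tcp [ 0.5901 -0.0961  0.0951] turn deg [ 0.8  -0.2  -0.06] F [2.7 5.7 0.5] w_mm 18.2
  to (0.6554, -0.083, 0.157) tool mm [-66.3   2.  -62.1]
```

```bash

python3 -m creep '[[0,-0.001,0.004,0.8,0,0,-0.7],[0,-0.001,0.004,0,0,0,-0.7]]' 12 | grep -E "tcp|force"
python3 -m creep '[[0,-0.001,0.004,0,0,0,-0.7],[0,-0.002,0.004,0,0,0,-0.7]]' 25 | grep -E "tcp|force"
python3 -c "
from h import *
to((.6554,-.083,.157),yaw=190.4)"
```

```text
tcp_pos: [0.5897, -0.0967, 0.085]
wrist_force: [-2.1, 5.1, 9.2]
tcp_pos: [0.5903, -0.097, 0.081]
wrist_force: [-15.1, 16.0, 29.7]
t 59.2 tcp [ 0.5903 -0.097   0.081 ] turn deg [ 0.51 -0.36 -0.02] F [-15.1  16.   29.7] w_mm 18.0
  to (0.6554, -0.083, 0.157) tool mm [-66.    2.7 -76.4]
```

```bash

python3 -m creep '[[0,0,-0.003,0,0,0,-0.7],[0,0,0,0,0,0,0.3],[0,0,0,0,0,0,0.3],[0,0,0,0,0,0,0.3],[0,0,0,0,0,0,0.3],[0,0,-0.01,0,0,0,0.3],[0,0,-0.03,0,0,0,0.3],[0,0,-0.04,0,0,0,0.3],[0,0,-0.04,0,0,0,0.3],[0,0,-0.03,0,0,0,0.3],[0.03,-0.04,0,0,0,0,0.3],[0.04,-0.04,0,0,0,0,0.3],[0.04,-0.04,0,0,0,0,0.3],[0.04,-0.04,0,0,0,0,0.3],[0.03,-0.04,0,0,0,0,0.3],[0,0,0,0,0,0,0.3]]' 12 >/dev/null
python3 - <<'E'
from h import *
to((.6554,-.083,.157),yaw=190.4)
for n in("top","scene"): cv2.imwrite(f"pics/m_{n}.png",get(n)[:,:,::-1])
S=cv2.imread("pics/m_scene.png")[90:350,130:330];T=cv2.imread("pics/m_top.png")[150:260,170:340]
cv2.imwrite("pics/m.png",np.hstack([cv2.resize(S,None,fx=2.2,fy=2.2,interpolation=2),cv2.copyMakeBorder(cv2.resize(T,None,fx=2.1,fy=2.1,interpolation=2),0,572-231,0,0,0)]))
E
```

```text
t 60.9 tcp [ 0.4582 -0.3207  0.246 ] turn deg [-0.24 -0.2   0.17] F [0.3 0.8 0.6] w_mm 59.5
  to (0.6554, -0.083, 0.157) tool mm [-237.8  197.8   87.3]
```

View pics/m.png

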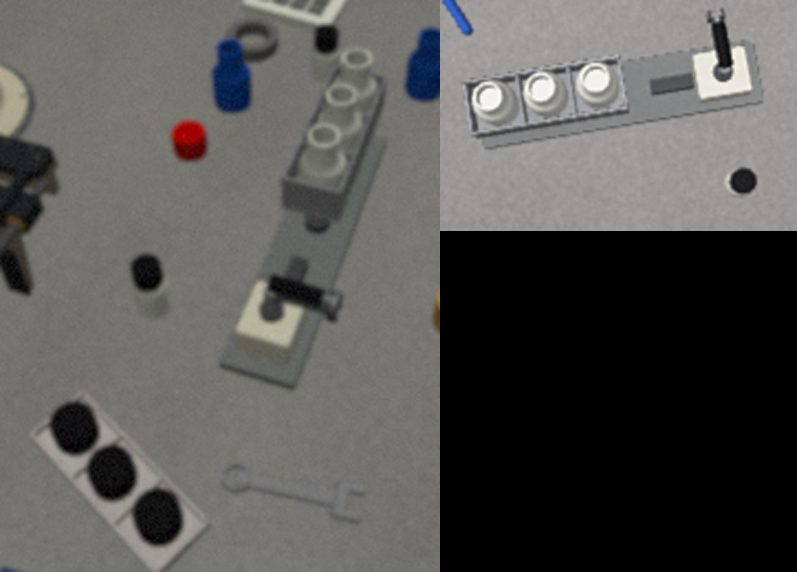

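The top view and scene show the tray raised with three bottles, three caps in the holder, and the handle folded over the arm at (300,290). Next is a numeric check of the handle height and crank angle.

```bash
python3 - <<'E'
from h import *
T=cv2.imread("pics/m_top.png")[:,:,::-1];S=cv2.imread("pics/m_scene.png")[:,:,::-1]
def main(I,box):
    x0,x1,y0,y1=box;m=np.zeros(I.shape[:2],np.uint8);m[y0:y1,x0:x1]=dark(I,42)[y0:y1,x0:x1]
    k,l,s,c=cv2.connectedComponentsWithStats(m);i=1+s[1:,4].argmax();ys,xs=np.nonzero(l==i)
    p=np.c_[xs,ys]-c[i];w,v=np.linalg.eigh(np.cov(p.T));t=p@v[:,1];return c[i],s[i,4],v[:,1],t.min(),t.max()
a=main(T,(292,318,150,182));b=main(S,(250,290,212,235));print(a);print(b)
m=tri(b[0],a[0]);print("sleeve mid",m,"scene/top @.114",plane("scene",*b[0],.114),plane("top",*a[0],.114))
p=[plane("top",*(a[0]+a[2]*s),.114) for s in(a[3],a[4])];q=[plane("scene",*(b[0]+b[2]*s),.114) for s in(b[3],b[4])]
for n,(u,v) in(("top",p),("scene",q)): d=v-u;print(n,u,v,np.hypot(*d),np.degrees(np.arctan2(d[1],d[0])))
cv2.imwrite("pics/n.png",cv2.resize(S[200:245,235:300,::-1],None,fx=10,fy=10,interpolation=2))
E
```

```text
(array([304.0342, 171.    ]), np.int32(117), array([0.1814, 0.9834]), np.float64(-10.823799991319746), np.float64(10.372038877569802))
(array([264.4188, 222.2199]), np.int32(191), array([-0.942 , -0.3355]), np.float64(-11.907079730618234), np.float64(12.508279862831067))
sleeve mid [ 0.621  -0.0912  0.1107] scene/top @.114 [ 0.6221 -0.0931] [ 0.6204 -0.0909]
top [ 0.6503 -0.085 ] [ 0.5919 -0.0966] 0.05960824816473419 -168.8296856157002
scene [ 0.6498 -0.0899] [ 0.5924 -0.0966] 0.057800004820040655 -173.37061500381188
```

View pics/n.png

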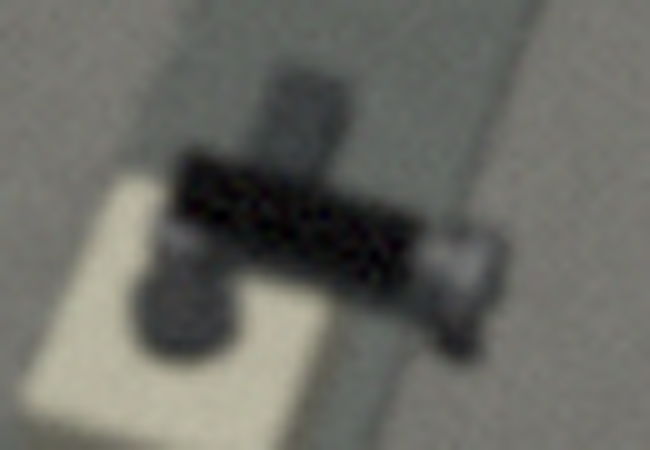

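The sleeve lies flat over the arm: it measures 59.6 mm of its 60 mm length in plan, with its middle at z of about 0.111. The arm points at 11°, where the stop is expected at 10.5°. The robot is clear, so I'm handing in.

```bash
python3 -c "
from workcell import ctrl
print(ctrl.hand_in())"
```

```text
the job is handed in; nothing more can be done
None
```

The job is done and handed in at about 61 s of the 210 s allowed; no verdict was reported.

- **Caps and bottles:** All three large bottles still had their caps on. I set each cap in its own holder pocket, open side down, then stood the three bottles in the lift's tray pockets.
- **Crank and handle:** I unfolded the handle until it pushed back at its upright stop (about 9 N). Then I cranked clockwise until it stopped with about 12 N of resistance, and folded the handle flat again.

**Last checks:**
- **Position:** The arm stopped at 10.4° by the tool position, where 10.5° was expected for the top stop. The last pictures gave 11.2° (top view) and 6.6° (scene view, the less accurate).
- **Handle:** It lies flat: 59.6 mm of its 60 mm sleeve shows in the top view, with its middle at about 0.111 m (0.114 m expected).
- **Scene:** The last pictures showed the caps in the holder and the bottles upright in the raised tray. I saw nothing else out of place in them, but the beaker, weight and marker were not checked closely, and the tray height was not measured separately.

**Two irregularities:**
- **Crank turned back:** Before cranking, it had turned back about 0.2 rad. Most likely I pressed too hard when setting a bottle down, with up to about 32 N at the wrist.
- **Camera offset:** The two cameras disagreed by 3–4 mm for most things and about 10 mm on the tray centre. I averaged them for the tray, and the bottles went in without binding on the pocket walls.

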